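Clear the pile back onto the outline tiles

TASK

The small brown bottle, the roll of sealing film, the timer and the white carton have been piled up on the bench. Take the pile apart and stand each one upright on the white tile whose dark outline has its shape and size, centred on the outline and, for the timer and the carton, squared up with it. Set things down rather than dropping them, and leave the tall bottle and the dish beside the work where they are.

Things in the scene. Friction and masses are not known exactly. Their poses are not given: they have to be found in the camera images.
- bottle_centre (a point): Small brown screw-cap bottle, round, 40 mm across and 75 mm high (body straight-sided up to about 45 mm, cap 23 mm across), on top of the pile at the start. The point is its centre, half-way up; z is its upright axis.
- film_roll_centre (a point): White roll of sealing film standing on end, round, 55 mm across, 51 mm high, second from the top, under the bottle. The point is its centre, half-way up; z is its upright axis.
- timer_centre (a point): Flat pale bench timer, square, 66 x 66 mm, body 16 mm high, third from the top, under the film roll, lying on the carton with its display up. The point is its centre, half-way up (8 mm above its underside); x and y run along its sides, z up. Grasp it by two opposite sides.
- carton_centre (a point): White lidded carton, 62 mm (its x) by 100 mm (its y), 38 mm high, at the bottom of the pile, standing on the bench. The point is its centre, half-way up (19 mm); z up. Grasp it across the 62 mm.
- tile_bottle_mark (a point): White board tile 96 x 124 x 6 mm (its x by y by height) fixed to the bench, with a steel screw head in each corner and a flat dark shape in its middle: a small disc 48 mm across, the outline of the small bottle. The point is the centre of the dark shape on the tile's top face, z up.
- tile_roll_mark (a point): White board tile 96 x 124 x 6 mm (its x by y by height) fixed to the bench, with a steel screw head in each corner and a flat dark shape in its middle: a larger disc 63 mm across, the outline of the film roll. The point is the centre of the dark shape on the tile's top face, z up.
- tile_timer_mark (a point): White board tile 96 x 124 x 6 mm (its x by y by height) fixed to the bench, with a steel screw head in each corner and a flat dark shape in its middle: a square of 74 mm, the outline of the timer, which may lie any way round that squares up with it. The point is the centre of the dark shape on the tile's top face, z up.
- tile_carton_mark (a point): White board tile 96 x 124 x 6 mm (its x by y by height) fixed to the bench, with a steel screw head in each corner and a flat dark shape in its middle: a rectangle of 70 mm (x) by 108 mm (y), the outline of the carton; the carton's long side lies along the tile's y. The point is the centre of the dark shape on the tile's top face, z up.
- tall_bottle_centre (a point): Bystander: loose white bottle with a blue cap, 64 mm across, 135 mm high. The point is its centre, half-way up. Not to be disturbed.
- dish_centre (a point): Bystander: loose flat round culture dish with lid, 90 mm across, 16 mm high. The point is its centre, half-way up. Not to be disturbed.
Not all that is in view belongs to the job. Leave any green or red look-alike of the part that bears film_roll_centre alone.

How it is judged:
By the outcome, as a careful person would: the job done as asked, in the order asked, and still so for the second after the job is handed in, with the robot touching nothing.
It also fails if it takes over 128 s, if anything falls off the work surface, if the arm or the gripper's body presses on something with over 40 N, if the wrist force passes 120 N, or if a joint passes its speed limit or range.

ROBOT

A 7-joint arm with a two-finger parallel gripper is mounted at the origin on a cart in front of the work surface, level with it; the furniture and walls round the work are solid. World frame = base frame: x ahead of the robot, y to its left, z up, the work surface at z = 0. Lengths are in m, angles in rad, forces in N, time in s.
With the tool pointing down it reaches from about 0.4 to 0.75 m from the base axis. Payload 19.5 kg.
Tool frame: the origin (TCP) lies at the very end of the fingers, on their centre line; the grasp point (between the pads) lies 19 mm behind it; z points along the fingers, y is the direction in which the jaws open and shut (so a half turn about z gives the same grasp; the last joint's range is limited). The gripper opens to 85 mm and grips with 20 to 120 N. Pads are 22 mm wide; open, the fingers measure 114 mm over their backs; the gripper's body (76 mm by 85 mm) begins 54 mm behind the grasp point. The pads swing forward as they close: fully open they stand 13 mm farther back than shut.
Start: joints at [1.262, 0.707, -0.028, 1.485, 0.022, 0.951, -0.075], TCP at [0.152, -0.555, 0.231] pointing down, gripper open.
Joint ranges: [-2.71, 2.71], [-0.32, 2.16], [-1.57, 1.52], [0, 2.45], [-1.46, 4.6], [0, 2.02], [-2.83, 2.83]. Speed limits (rad/s): [1.89, 1.89, 2.57, 2.57, 3.01, 3.01, 3.01].

INTERFACE

Orientations are given as a rotation vector (axis times angle).
In Python, from station import readout, read_camera, order gives the robot as it stands.
- The arm moves only by the tool step_arm, never from a script. Its argument "commands" is a list of rows, each a list of 6 numbers: the shift along the tool's x, y, z in units of 30 mm (1.0 is 30 mm), then the turn, a rotation vector about the tool's x, y, z in units of 6 degrees (1.0 is 6 degrees). A call has 1 to 5 rows; each row is the pose to reach, as a shift and turn from the pose commanded when the call began, along the tool's axes at that moment; what a row does not reach only later rows make up. A row lasts 1/8 s, in which the tool goes at most 62.5 mm and 10.7 degrees, less where a joint would pass 70% of its speed; a pose out of reach is approached as far as the arm can. A call with a gripper value outside its range is refused whole. "gripper" is the closure in counts, from 0 (fully open) to 255 (shut), set as the call begins (left out, the last holds). The fingers move at their own pace and stop on an object; the grip force is fixed at half the most. Time passes only in rows, so rows that repeat a pose let the fingers close. It gives the time, the measured TCP pose, the force and the opening at its end, in the units of the state.
- readout.get_obs(): the state, without advancing time (a new reading comes with each control period).
- read_camera(name): name is "side" or "top" or "wrist"; returns a dict with "img" (420x560x3 uint8, red, green, blue), "fx", "fy", "cx", "cy" (pixels), "R" (3x3) and "t" (3): a world point X has camera coordinates R X + t. Camera axes: x right, y down, z forward; pixel columns grow to the right and rows downward; lengths in m; the calibration is good to about 2 mm. The wrist camera is an equidistant fisheye: a pixel r from the principal point sees the ray r / f radians off the axis. A picture is of the moment at which its call begins. There is no depth.
- order.job_done(): hands the job in, once; it reports no verdict.
The state is a dict: "clock": time; "qpos": joint angles; "qd": joint speeds; "effort": joint torques, N m; "tool_pos": TCP position; "eef_rot": TCP orientation; "wrist_force": force on the tool from outside, world axes, zero at the start; "ft_torque": the same for the moment, N m; "grip_width": finger opening in m.
Only numpy, scipy, OpenCV 4.12 (cv2) and the standard library are available. Lean on these libraries where they do the work, as an engineer would, in place of code of your own. Each camera call takes 0.05 s, during which the arm holds its last target.

## Working session

There is one attempt and no reset: what is moved stays moved. The work goes in short steps, Python scripts to look and compute and a tool call to move; the robot and the scene stay as the last step left them, time stands still between calls to the robot, and variables do not carry over. Pictures are saved under pics/ and viewed, and the job is handed in when it is done.

Besides the shell and the picture viewer there is one more tool, called after "Call:" as a command line: name --pt "numbers of a row" for each row, then --argument value for the rest. step_arm: Moves the arm, as the interface text tells. Its arguments: {"type":"object","properties":{"commands":{"type":"array"},"gripper":{"type":"number"}},"required":["commands"]}

```bash
ls; mkdir -p pics
python3 - <<'E'
from station import readout, read_camera
import cv2,pickle
print(readout.get_obs())
d={}
for n in ["side","top","wrist"]:
    c=read_camera(n); d[n]=c
    cv2.imwrite(f"pics/{n}0.png",c["img"][:,:,::-1])
    print(n,{k:v for k,v in c.items() if k!="img"})
pickle.dump(d,open("c0.pkl","wb"))
E
```

```text
pics
{'clock': 0.0, 'qpos': array([ 1.26232627,  0.70708145, -0.02758498,  1.4849812 ,  0.02200286,
        0.95091565, -0.07551524]), 'qd': array([ 4.61465187e-04,  1.02144417e-05,  4.95957733e-04,  1.93881013e-04,
       -3.76342437e-04, -5.63417948e-04, -9.81110772e-04]), 'effort': array([ 2.54349026e-03, -8.83211160e+01,  1.23544011e+00, -2.36171097e+01,
        1.69004890e-02,  6.49475085e-03, -1.36228121e-05]), 'tool_pos': array([ 0.15149443, -0.55441434,  0.23084432]), 'eef_rot': array([-3.11264033e+00, -4.17599066e-01,  3.16434464e-04]), 'wrist_force': array([-0.00252982, -0.21959067,  0.06406214]), 'ft_torque': array([-0.06962014, -0.05102789,  0.00838637]), 'grip_width': 0.08549022249322558}
side {'fx': 467.83706177008844, 'fy': 467.83706177008844, 'cx': 278.0736246372969, 'cy': 208.04139187188818, 'R': array([[ 0.98345551, -0.1804275 ,  0.01616112],
       [-0.05962287, -0.40664283, -0.91163958],
       [ 0.17105665,  0.89559339, -0.41067273]]), 't': array([-0.51459906,  0.11105997,  1.30068018])}
top {'fx': 522.3926994411524, 'fy': 522.3926994411524, 'cx': 287.4934476921918, 'cy': 213.63773990325177, 'R': array([[ 0.02205936, -0.99973843,  0.00603811],
       [-0.99024088, -0.0226803 , -0.13750856],
       [ 0.13760954, -0.00294583, -0.99048217]]), 't': array([-0.01193303,  0.51855921,  1.43963495])}
wrist {'fx': 325.19226210127806, 'fy': 325.19226210127806, 'cx': 279.9189305332785, 'cy': 209.47361858569417, 'R': array([[ 2.63023530e-01, -9.64789028e-01, -8.68000920e-04],
       [-9.21936449e-01, -2.51605889e-01,  2.94495602e-01],
       [-2.84344520e-01, -7.66590310e-02, -9.55652440e-01]]), 't': array([-0.57405784, -0.0373071 ,  0.38042393])}
```

View pics/top0.png

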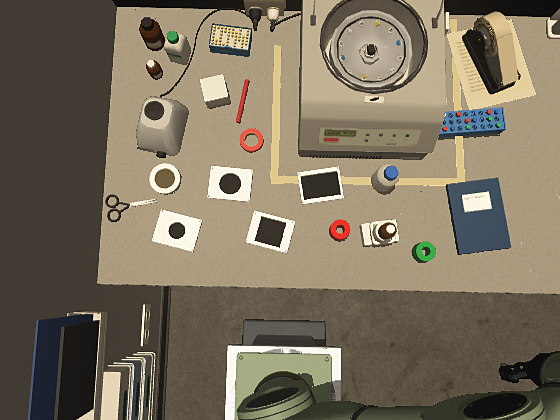

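View pics/side0.png

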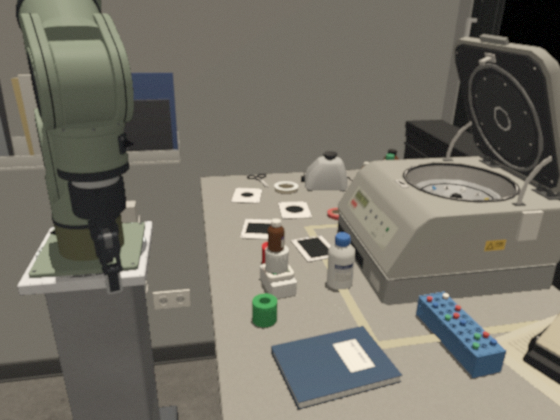

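View pics/wrist0.png

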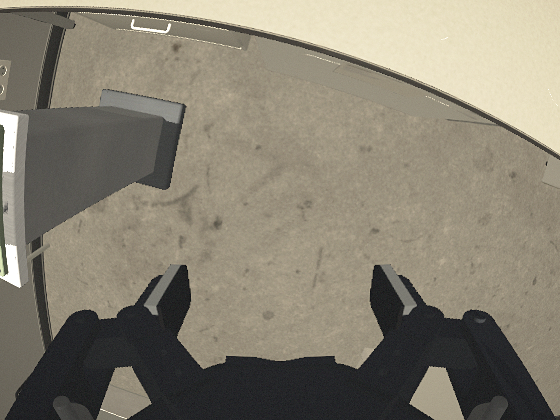

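The top view shows the pile at about (380,232). The tiles are at (177,230) bottle, (230,183) roll, (270,232) timer and (321,185) carton. The tall bottle is at (386,179) and the dish at (165,179). I'll enlarge these areas.

Run:
```python
import pickle,cv2
d=pickle.load(open("c0.pkl","rb"))
t=d["top"]["img"][:,:,::-1]; s=d["side"]["img"][:,:,::-1]
def crop(im,x0,y0,w,h,k,n): cv2.imwrite(n,cv2.resize(im[y0:y0+h,x0:x0+w],None,fx=k,fy=k,interpolation=cv2.INTER_CUBIC))
crop(t,330,150,110,80+35,7,"pics/ctop_pile.png") if 0 else crop(t,330,155,110,80,7,"pics/a.png")
crop(t,335,200,80,60,10,"pics/ctp.png")
crop(t,140,155,160,100,5,"pics/ctt.png")
crop(t,240,155,160,100,5,"pics/ctt2.png")
crop(s,220,210,150,112,5,"pics/csp.png")
```

```text
(no output)
```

View pics/ctp.png

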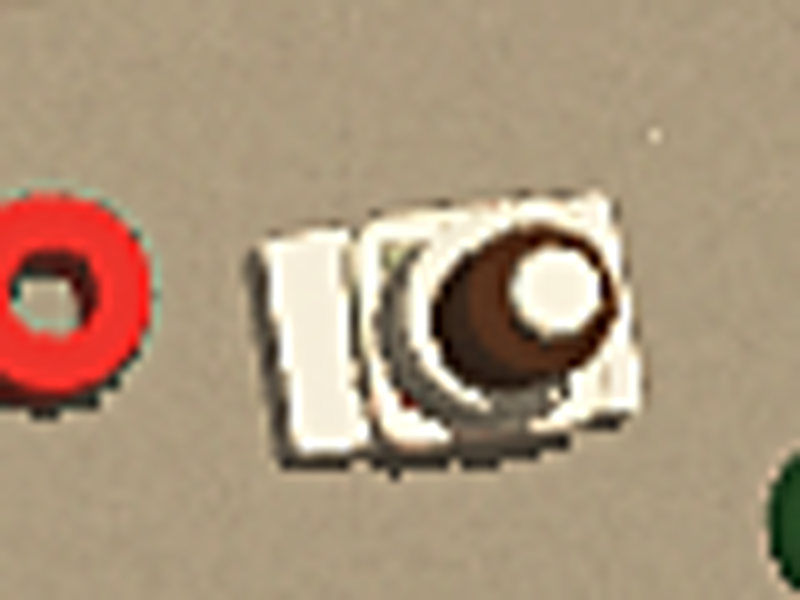

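View pics/ctt.png

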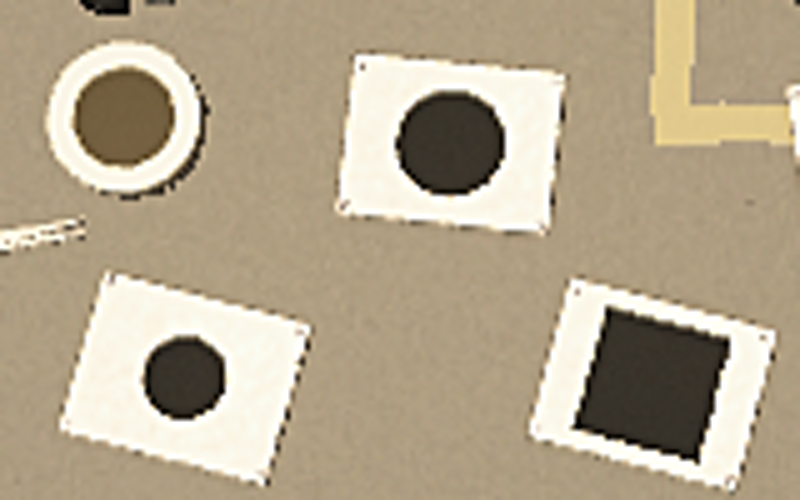

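View pics/ctt2.png

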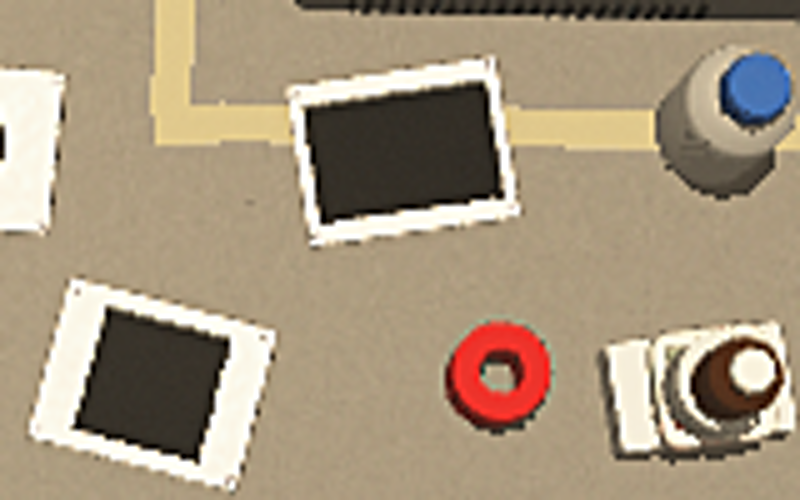

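View pics/csp.png

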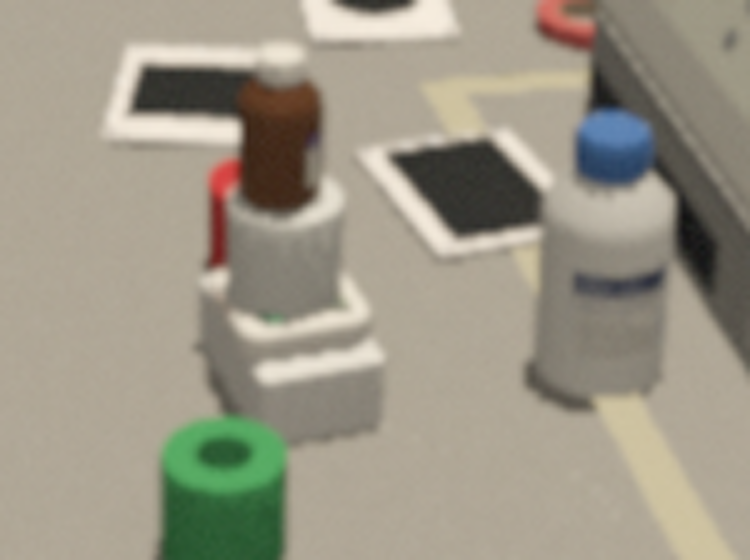

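```bash
cat > h.py <<'E'
import numpy as np, cv2, pickle
from scipy.spatial.transform import Rotation as Rn
def ray(c,px,fish=False):
    u=(px[0]-c["cx"])/c["fx"]; v=(px[1]-c["cy"])/c["fy"]
    if fish:
        r=np.hypot(u,v); d=np.array([np.sin(r)*u/r,np.sin(r)*v/r,np.cos(r)]) if r>1e-9 else np.array([0,0,1.])
    else: d=np.array([u,v,1.])
    R=np.array(c["R"]); return -R.T@c["t"], R.T@d
def at(c,px,z,fish=False):
    o,d=ray(c,px,fish); return o+d*(z-o[2])/d[2]
def proj(c,X,fish=False):
    p=np.array(c["R"])@np.array(X)+c["t"]
    if fish:
        r=np.hypot(p[0],p[1]); th=np.arctan2(r,p[2]); q=p[:2]/r*th
    else: q=p[:2]/p[2]
    return np.array([q[0]*c["fx"]+c["cx"],q[1]*c["fy"]+c["cy"]])
E
python3 - <<'E'
from h import *
d=pickle.load(open("c0.pkl","rb")); c=d["top"]; g=cv2.cvtColor(c["img"],cv2.COLOR_RGB2GRAY)
for n,(x,y) in dict(bottle=(177,230),roll=(230,183),timer=(270,232),carton=(321,185)).items():
    k=8;x0,y0=x-30,y-26
    p=cv2.resize(g[y0:y0+52,x0:x0+60],None,fx=k,fy=k,interpolation=cv2.INTER_CUBIC)
    for nm,m in (("dark",p<100),("white",p>205)):
        m=m.astype(np.uint8)
        cs,_=cv2.findContours(m,cv2.RETR_EXTERNAL,cv2.CHAIN_APPROX_NONE)
        q=max([a for a in cs if cv2.pointPolygonTest(a,((x-x0)*k,(y-y0)*k),False)>=0],key=cv2.contourArea)
        W=np.array([at(c,((a[0][0]+.5)/k-.5+x0,(a[0][1]+.5)/k-.5+y0),.006)[:2] for a in q],np.float32)
        r=cv2.minAreaRect(W*1000); print(n,nm,np.round(r[0],1),np.round(r[1],1),round(r[2],1))
    
for nm,px,z in [("cap",(390.2,228.4),.18),("dish",((125+.5)/5-.5+140,(118+.5)/5-.5+155),.016),("tallcap",((757+.5)/5-.5+240,(90+.5)/5-.5+155),.135)]:
    print(nm,at(c,px,z))
# carton/timer corners in ctp
f=lambda x,y:((x+.5)/10-.5+335,(y+.5)/10-.5+200)
for nm,p,z in [("carton TL",(262,238),.038),("carton BL",(290,455),.038),("timer TL",(365,222),.054),("timer TR",(603,195),.054),("timer BR",(635,410),.054),("timer BL",(390,450),.054)]:
    print(nm,at(c,f(*p),z))
E
```

```text
bottle dark [467.7 317. ] [47.  45.4] 2.8
bottle white [467.9 316.9] [124.1  96.8] 76.7
roll dark [608.3 169.9] [59.8 62.8] 1.3
roll white [608.4 169.6] [124.6  96.7] 85.6
timer dark [470.4  48.4] [75.4 74.4] 76.1
timer white [470.6  48.7] [124.   96.5] 76.5
carton dark [609.1 -93.2] [ 70.9 109.7] 9.6
carton white [609.6 -93.3] [ 96.6 125.6] 9.8
cap [ 0.46681031 -0.26138907  0.18      ]
dish [0.61656058 0.35651797 0.016     ]
tallcap [ 0.62163434 -0.27333959  0.135     ]
carton TL [ 0.49552155 -0.20708047  0.038     ]
carton BL [ 0.434515  -0.2150929  0.038    ]
timer TL [ 0.49869375 -0.23346783  0.054     ]
timer TR [ 0.5077967  -0.29989229  0.054     ]
timer BR [ 0.44786666 -0.30840103  0.054     ]
timer BL [ 0.43522308 -0.24039966  0.054     ]
```

```bash
cat >> h.py <<'E'
from station import readout, read_camera
def st():
    o=readout.get_obs(); return o
def plan(x,y,z,yaw_y=None,o=None,p0=None):
    """units to TCP target, tool straight down, tool-y axis heading yaw_y deg (mod 180)"""
    o=o or st(); R=Rn.from_rotvec(o["eef_rot"]); p=np.array(o["tool_pos"]) if p0 is None else np.array(p0)
    yy=R.as_matrix()[:,1]; h=np.degrees(np.arctan2(yy[1],yy[0]))
    if yaw_y is None: tgt=h
    else: tgt=h+((yaw_y-h+90)%180-90)
    a=np.radians(tgt); Y=np.array([np.cos(a),np.sin(a),0]); Z=np.array([0,0,-1.]); X=np.cross(Y,Z)
    T=Rn.from_matrix(np.column_stack([X,Y,Z]))
    s=R.inv().apply(np.array([x,y,z])-p)/.03; w=(R.inv()*T).as_rotvec()/np.radians(6)
    print("row",np.round(np.r_[s,w],3).tolist(),"| head",round(h,1),"tcp",np.round(p,4),"t",round(o["clock"],2),"w",round(o["grip_width"],4),"q",np.round(o["qpos"],2))
def pic(n,cam="wrist",crop=None,k=1):
    c=read_camera(cam); pickle.dump(c,open(f"pics/{n}.pkl","wb")); im=c["img"][:,:,::-1]
    if crop: x,y,w,h=crop; im=cv2.resize(im[y:y+h,x:x+w],None,fx=k,fy=k,interpolation=cv2.INTER_CUBIC)
    cv2.imwrite(f"pics/{n}.png",im); return c
E
python3 - <<'E'
from h import *
d=pickle.load(open("c0.pkl","rb"));o=st()
c=d["wrist"];R=Rn.from_rotvec(o["eef_rot"])
print("cam in tool",R.inv().apply(-np.array(c["R"]).T@c["t"]-o["tool_pos"]), "cam z in tool",R.inv().apply(np.array(c["R"])[2]))
t=d["top"]
for z in (.0,.05,.1,.2): print(z,at(t,(300,157),z)[:2],at(t,(436,157),z)[:2])
# finger tips in wrist view
for w in (-.043,.043):
  for b in (0,.013): print(w,b,proj(c,o["tool_pos"]+R.apply([0,w,-b]),True))
# side view check
s=d["side"]
print("side cap",proj(s,(.467,-.261,.18)),"roll top",proj(s,(.467,-.261,.105)), "timer",[proj(s,(x,y,.054)).round() for x,y in((.4987,-.2335),(.5078,-.2999),(.4479,-.3084),(.4352,-.2404))])
plan(.467,-.261,.26,-29)
E
```

```text
cam in tool [ 0.07602885 -0.00048907 -0.14308737] cam z in tool [-2.94458890e-01 -2.01508909e-04  9.55664126e-01]
0.0 [ 0.69250286 -0.03341556] [ 0.70194097 -0.43364657]
0.05 [ 0.67991868 -0.03216373] [ 0.68904162 -0.41902975]
0.1 [ 0.6673345 -0.0309119] [ 0.67614227 -0.40441292]
0.2 [ 0.64216615 -0.02840823] [ 0.65034358 -0.37517927]
-0.043 0 [196.08916703 269.78725209]
-0.043 0.013 [189.82518759 282.41580624]
0.043 0 [365.79341196 269.6286658 ]
0.043 0.013 [372.19545637 282.22669406]
side cap [275.7517521  219.05377578] roll top [275.30276594 247.72861436] timer [array([286., 260.]), array([295., 274.]), array([270., 278.]), array([261., 263.])]
row [12.723, -6.665, -0.963, -0.008, -0.003, -7.619] | head -74.7 tcp [ 0.1515 -0.5545  0.231 ] t 0.15 w 0.0859 q [ 1.26  0.71 -0.03  1.48  0.02  0.95 -0.08]
```

Call:
step_arm --pt "12.72 -6.67 -0.96 0 0 -7.62" --pt "12.72 -6.67 -0.96 0 0 -7.62" --pt "12.72 -6.67 -0.96 0 0 -7.62" --pt "12.72 -6.67 -0.96 0 0 -7.62" --pt "12.72 -6.67 -0.96 0 0 -7.62" --gripper 0

```text
clock: 0.78
tool_pos: [0.3809, -0.3407, 0.2523]
eef_rot: [-2.704, -1.599, -0.0]
wrist_force: [0.6, -0.6, -0.1]
grip_width: 0.0854
```

```bash
python3 -c "
from h import *
plan(.467,-.261,.26,-29)"
```

```text
row [3.711, 1.235, -0.257, -0.0, -0.001, 0.035] | head -28.8 tcp [ 0.3809 -0.3407  0.2523] t 0.78 w 0.0854 q [ 0.8   0.59 -0.23  1.68  0.16  0.89 -0.  ]
```

Call:
step_arm --pt "2.6 0.9 -0.2 0 0 0" --pt "2.6 0.9 -0.2 0 0 0" --pt "2.6 0.9 -0.2 0 0 0" --pt "2.6 0.9 -0.2 0 0 0"

```text
clock: 1.27
tool_pos: [0.4404, -0.2878, 0.258]
eef_rot: [-2.708, -1.593, 0.001]
wrist_force: [0.2, -1.1, -0.7]
grip_width: 0.0857
```

```bash
python3 -c "
from h import *
plan(.467,-.261,.22,-29)
c=pic('w1')
for P in [(.467,-.261,.18),(.467,-.261,.105),(.467,-.261,.15)]: print(proj(c,P,True))"
```

```text
row [1.212, 0.34, 1.265, -0.005, 0.005, -0.01] | head -29.1 tcp [ 0.4404 -0.2878  0.258 ] t 1.27 w 0.0857 q [ 0.64  0.61 -0.22  1.62  0.16  0.94 -0.14]
[294.41261506 170.06007332]
[290.85763968 155.57097434]
[292.74636346 163.25167644]
```

View pics/w1.png

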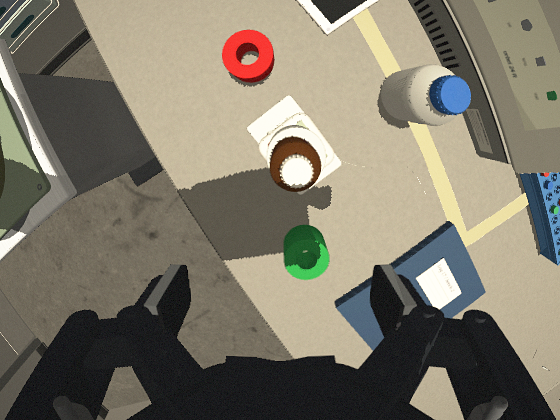

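The wrist view shows the cap at (297,169) against a predicted (294,170). The green roll look-alike at (306,252) is well clear.

```bash
python3 -c "
from h import *
c=pickle.load(open('pics/w1.pkl','rb'))
print(at(c,(297,169),.18,True)); plan(.468,-.262,.20,-29)"
```

```text
[ 0.46891967 -0.26120823  0.18      ]
row [1.204, 0.386, 1.933, -0.004, 0.004, -0.014] | head -29.1 tcp [ 0.4404 -0.2879  0.258 ] t 1.32 w 0.0858 q [ 0.64  0.61 -0.22  1.62  0.16  0.94 -0.14]
```

Call:
step_arm --pt "1.21 0.37 0 0 0 0" --pt "1.21 0.37 0 0 0 0" --pt "1.21 0.37 1.2 0 0 0" --pt "1.21 0.37 1.2 0 0 0" --pt "1.21 0.37 1.2 0 0 0"

```text
clock: 1.95
tool_pos: [0.4684, -0.2613, 0.2231]
eef_rot: [2.707, 1.593, 0.0]
wrist_force: [0.3, 0.9, -0.5]
grip_width: 0.0855
```

```bash
python3 -c "
from h import *
plan(.468,-.2612,.114,-29)
c=pic('w2')
print(at(c,(297,169),.18,True))
for P in [(.468,-.2612,.18),(.468,-.2612,.105),(.468,-.2612,.15)]: print(proj(c,P,True))"
```

```text
row [-0.002, -0.016, 3.638, 0.006, 0.001, -0.008] | head -29.0 tcp [ 0.4684 -0.2613  0.2231] t 1.95 w 0.0855 q [ 0.56  0.66 -0.21  1.64  0.17  0.86 -0.22]
[ 0.4983205 -0.2284683  0.18     ]
[278.84074536 238.46096149]
[279.03032999 204.47269017]
[278.92979093 222.34773319]
```

View pics/w2.png

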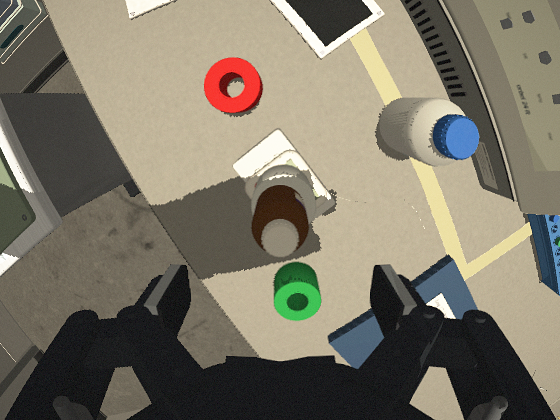

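The cap is centred at (280,238), as predicted, so I'm descending to grip it.

Call:
step_arm --pt "0 0 1.8 0 0 0" --pt "0 0 3.0 0 0 0" --pt "0 0 3.64 0 0 0" --pt "0 0 3.64 0 0 0" --pt "0 0 3.64 0 0 0"

```text
clock: 2.62
tool_pos: [0.469, -0.261, 0.1143]
eef_rot: [2.706, 1.594, 0.001]
wrist_force: [0.9, -0.0, -0.3]
grip_width: 0.0854
```

Call:
step_arm --pt "0 0 0 0 0 0" --pt "0 0 0 0 0 0" --pt "0 0 0 0 0 0" --pt "0 0 0 0 0 0" --pt "0 0 0 0 0 0" --gripper 140

```text
clock: 3.25
tool_pos: [0.4687, -0.2607, 0.1134]
eef_rot: [2.706, 1.594, 0.0]
wrist_force: [-1.7, 1.2, 8.2]
grip_width: 0.0387
```

```bash
python3 -c "
from h import *
plan(.468,-.2612,.114,-29)
c=pic('w3')"
```

```text
row [-0.024, -0.012, -0.019, 0.006, 0.0, 0.001] | head -29.0 tcp [ 0.4687 -0.2607  0.1134] t 3.25 w 0.0387 q [ 0.54  0.82 -0.16  1.76  0.22  0.58 -0.27]
```

View pics/w3.png

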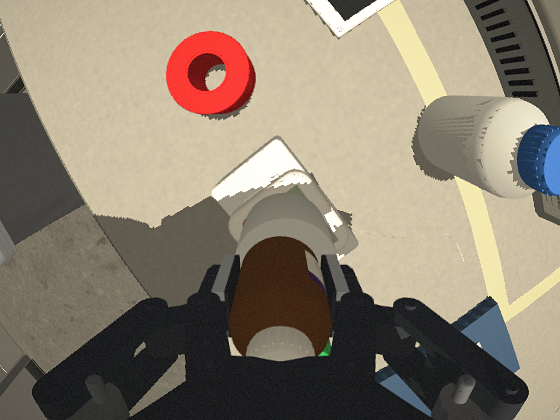

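Call:
step_arm --pt "0 0 0 0 0 0" --pt "0 0 0 0 0 0" --pt "0 0 -0.1 0 0 0" --pt "0 0 -0.2 0 0 0" --gripper 255

```text
clock: 3.8
tool_pos: [0.4685, -0.2606, 0.1191]
eef_rot: [-2.707, -1.594, 0.0]
wrist_force: [-0.6, 0.6, -1.0]
grip_width: 0.0385
```

Call:
step_arm --pt "0 0 -1.0 0 0 0" --pt "0 0 -2.0 0 0 0" --pt "0 0 -2.0 0 0 0" --pt "0 0 -2.0 0 0 0"

```text
clock: 4.3
tool_pos: [0.4683, -0.2606, 0.1785]
eef_rot: [-2.706, -1.594, 0.0]
wrist_force: [0.8, 0.2, -2.1]
grip_width: 0.0389
```

```bash
python3 -c "
from h import *
plan(.4677,.317,.18,5)
c=pic('w4')"
```

```text
row [16.83, -9.35, -0.044, -0.006, -0.002, -5.666] | head -29.0 tcp [ 0.4683 -0.2606  0.1785] t 4.3 w 0.0389 q [ 0.55  0.72 -0.2   1.7   0.19  0.74 -0.24]
```

View pics/w4.png

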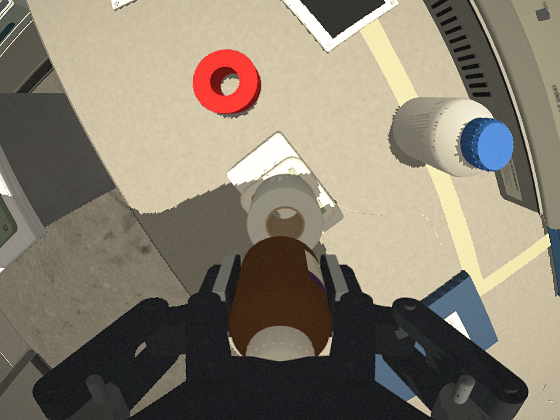

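The bottle is held and the roll is visible below at (285,215), undisturbed. I'm carrying the bottle to its tile.

Call:
step_arm --pt "16.83 -9.35 0 0 0 -5.7" --pt "16.83 -9.35 0 0 0 -5.7" --pt "16.83 -9.35 0 0 0 -5.7" --pt "16.83 -9.35 0 0 0 -5.7" --pt "16.83 -9.35 0 0 0 -5.7"

```text
clock: 4.97
tool_pos: [0.4677, 0.0537, 0.1783]
eef_rot: [-2.117, -2.32, 0.001]
wrist_force: [0.7, -0.1, -0.9]
grip_width: 0.0385
```

```bash
python3 -c "
from h import *
plan(.4677,.317,.15,5)"
```

```text
row [8.74, 0.799, 0.946, -0.009, -0.002, 0.037] | head 5.2 tcp [0.4677 0.0537 0.1783] t 4.97 w 0.0385 q [-0.02  0.65 -0.28  1.92  0.3   0.62 -0.4 ]
```

Call:
step_arm --pt "8.74 0.8 0.9 0 0 0" --pt "8.74 0.8 0.9 0 0 0" --pt "8.74 0.8 0.9 0 0 0" --pt "8.74 0.8 0.9 0 0 0" --pt "8.74 0.8 0.9 0 0 0"

```text
clock: 5.6
tool_pos: [0.4666, 0.319, 0.1505]
eef_rot: [-2.112, -2.323, 0.001]
wrist_force: [-0.5, -0.5, -1.3]
grip_width: 0.0388
```

Call:
step_arm --pt "0 0 0 0 0 0" --pt "0 0 0 0 0 0"

```text
clock: 5.85
tool_pos: [0.4687, 0.3134, 0.1519]
eef_rot: [2.12, 2.318, -0.001]
wrist_force: [-0.7, -0.6, -1.3]
grip_width: 0.0384
```

```bash
python3 -c "
from h import *
plan(.4677,.317,.05,5)
c=pic('w5')
print(proj(c,(.4677,.317,.006),True))"
```

```text
row [0.125, -0.023, 3.396, -0.002, 0.01, 0.017] | head 5.1 tcp [0.4687 0.3134 0.1519] t 5.85 w 0.0384 q [-0.53  0.8  -0.22  1.62  0.23  0.75 -0.77]
[278.3982868 191.6081219]
```

View pics/w5.png

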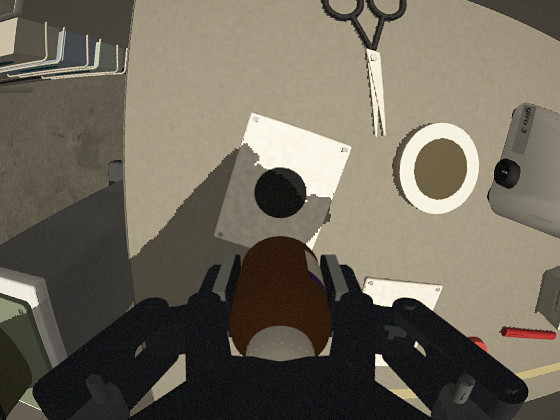

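The disc is at (280,191), within 2 px of the prediction, so I'm lowering.

Call:
step_arm --pt "0.12 0 1.5 0 0 0" --pt "0.12 0 3.0 0 0 0" --pt "0.12 0 4.0 0 0 0" --pt "0.12 0 4.2 0 0 0" --pt "0.12 0 4.2 0 0 0"

```text
clock: 6.52
tool_pos: [0.4684, 0.3184, 0.0268]
eef_rot: [2.119, 2.319, 0.001]
wrist_force: [0.4, 0.7, -1.6]
grip_width: 0.0387
```

```bash
python3 -c "
from h import *
plan(.4677,.317,.0155,5)"
```

```text
row [-0.045, -0.029, 0.377, 0.006, -0.003, 0.027] | head 5.2 tcp [0.4684 0.3184 0.0268] t 6.53 w 0.0387 q [-0.57  1.   -0.16  1.69  0.29  0.48 -0.82]
```

Call:
step_arm --pt "-0.03 -0.01 0.2 0 0 0" --pt "-0.03 -0.01 0.3 0 0 0" --pt "-0.03 -0.01 0.36 0 0 0" --pt "-0.03 -0.01 0.38 0 0 0" --pt "-0.03 -0.01 0.38 0 0 0"

```text
clock: 7.15
tool_pos: [0.4678, 0.3179, 0.0146]
eef_rot: [-2.118, -2.32, -0.0]
wrist_force: [0.4, 1.3, -1.5]
grip_width: 0.0388
```

```bash
python3 -c "
from h import *
plan(.4677,.317,.0144,5)"
```

```text
row [-0.029, -0.005, 0.008, 0.0, -0.001, 0.035] | head 5.2 tcp [0.4678 0.3179 0.0146] t 7.15 w 0.0388 q [-0.58  1.02 -0.15  1.69  0.29  0.46 -0.83]
```

Call:
step_arm --pt "-0.02 0 0.03 0 0 0" --pt "-0.02 0 0.03 0 0 0" --pt "-0.02 0 0.06 0 0 0" --pt "-0.02 0 0.06 0 0 0"

```text
clock: 7.65
tool_pos: [0.4679, 0.3179, 0.0145]
eef_rot: [-2.118, -2.32, -0.003]
wrist_force: [-8.5, -1.0, 34.2]
grip_width: 0.0384
```

Call:
step_arm --pt "0 0 -0.04 0 0 0" --pt "0 0 -0.04 0 0 0"

```text
clock: 7.9
tool_pos: [0.4679, 0.3176, 0.0146]
eef_rot: [-2.118, -2.32, -0.001]
wrist_force: [-2.7, 0.6, 12.7]
grip_width: 0.0387
```

Call:
step_arm --pt "0 0 0 0 0 0" --pt "0 0 0 0 0 0" --pt "0 0 0 0 0 0" --pt "0 0 0 0 0 0" --gripper 70

```text
clock: 8.4
tool_pos: [0.4678, 0.3172, 0.0139]
eef_rot: [-2.118, -2.32, 0.0]
wrist_force: [1.0, 0.8, -0.2]
grip_width: 0.0621
```

Call:
step_arm --pt "0 0 -1.0 0 0 0" --pt "0 0 -3.0 0 0 0" --pt "0 0 -5.0 0 0 0" --pt "0 0 -6.0 0 0 0" --pt "0 0 -6.0 0 0 0" --gripper 0

```text
clock: 9.02
tool_pos: [0.4684, 0.3176, 0.1959]
eef_rot: [2.118, 2.319, 0.005]
wrist_force: [0.4, 0.9, 0.3]
grip_width: 0.0854
```

```bash
python3 -c "
from h import *
plan(.468,-.261,.2,-29)
c=pic('w6')
T=pic('t6','top',(140,155,160,100),5)
print(proj(c,(.4677,.317,.081),True),proj(T,(.4677,.317,.081)))"
```

```text
row [-19.206, -1.76, -0.176, 0.022, -0.025, 5.699] | head 5.2 tcp [0.4684 0.3176 0.1959] t 9.03 w 0.0854 q [-0.53  0.74 -0.24  1.57  0.21  0.86 -0.76]
[277.68120033 205.9625005 ] [170.72366307 227.25742475]
```

View pics/w6.png

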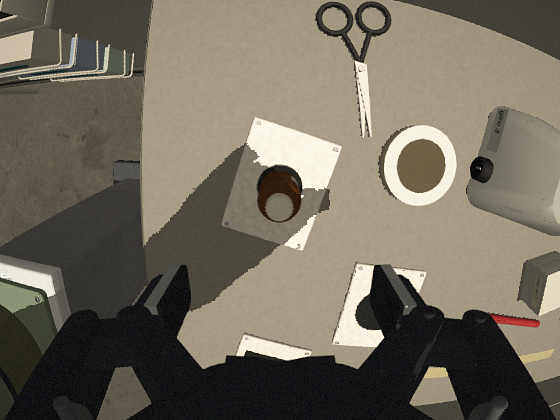

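View pics/t6.png

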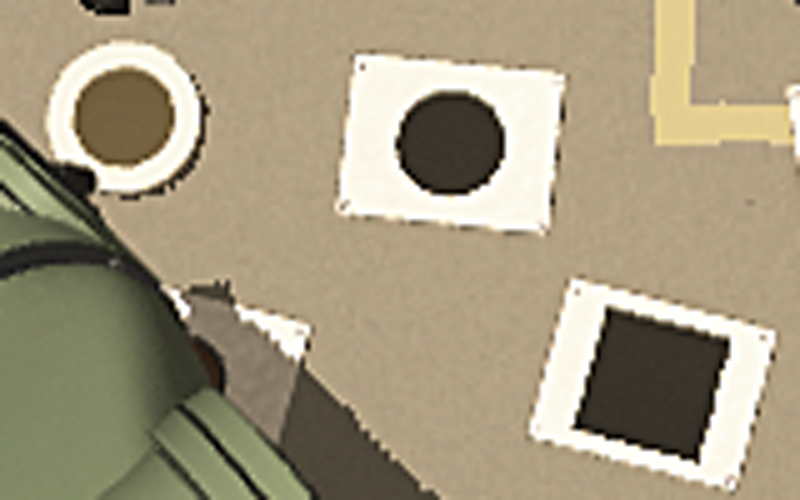

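The bottle stands with its cap at (279,206), against an expected (278,206). Next is the roll.

Call:
step_arm --pt "-19.2 -1.76 0 0 0 5.7" --pt "-19.2 -1.76 0 0 0 5.7" --pt "-19.2 -1.76 0 0 0 5.7" --pt "-19.2 -1.76 0 0 0 5.7" --pt "-19.2 -1.76 0 0 0 5.7"

```text
clock: 9.75
tool_pos: [0.467, 0.0029, 0.193]
eef_rot: [-2.706, -1.594, 0.002]
wrist_force: [2.1, -0.0, 0.7]
grip_width: 0.0849
```

```bash
python3 -c "
from h import *
plan(.455,-.265,.18,-29)
T=pic('t7','top',(140,155,160,100),5)
print(proj(T,(.4677,.317,.081)))"
```

```text
row [-8.002, 3.981, 0.436, -0.013, 0.009, -0.001] | head -29.0 tcp [0.467  0.0029 0.193 ] t 9.75 w 0.0849 q [ 0.    0.61 -0.13  1.91  0.13  0.62 -0.71]
[170.72366307 227.25742475]
```

View pics/t7.png

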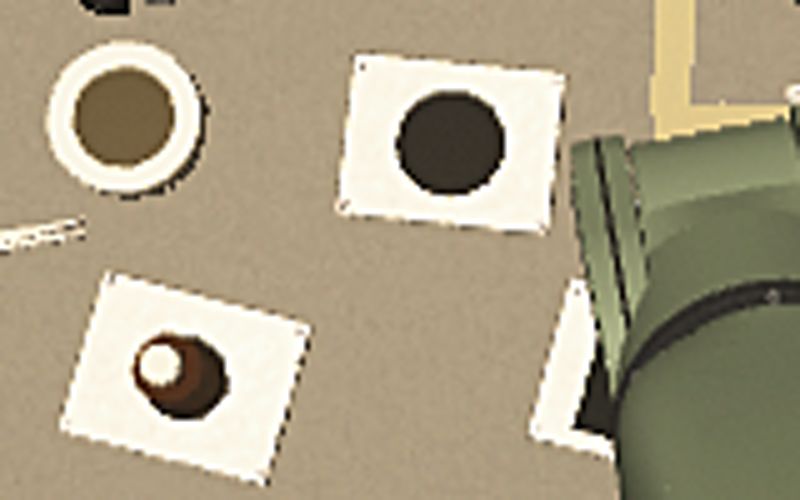

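The cap is at px (171.4,227.4) against an expected (170.7,227.3). That is about 1.5 mm at most, which is fine. Going back to the pile.

Call:
step_arm --pt "-8.0 3.98 0.4 0 0 0" --pt "-8.0 3.98 0.4 0 0 0" --pt "-8.0 3.98 0.4 0 0 0" --pt "-8.0 3.98 0.4 0 0 0" --pt "-8.0 3.98 0.4 0 0 0"

```text
clock: 10.42
tool_pos: [0.4543, -0.2664, 0.1805]
eef_rot: [-2.709, -1.588, 0.003]
wrist_force: [-0.0, 0.9, 0.3]
grip_width: 0.0855
```

Call:
step_arm --pt "0 0 0 0 0 0" --pt "0 0 0 0 0 0"

```text
clock: 10.68
tool_pos: [0.4561, -0.2613, 0.1816]
eef_rot: [-2.704, -1.597, -0.0]
wrist_force: [0.9, -0.5, 0.2]
grip_width: 0.0853
```

```bash
python3 -c "
from h import *
plan(.468,-.261,.18,-29)
c=pic('w7',crop=(180,90,200,150),k=4)
print(proj(c,(.4677,-.261,.105),True),c['R'],c['t'])"
```

```text
row [0.201, 0.342, 0.054, -0.009, -0.007, 0.02] | head -28.9 tcp [ 0.4561 -0.2613  0.1816] t 10.68 w 0.0853 q [ 0.57  0.7  -0.2   1.73  0.19  0.73 -0.23]
[293.75427753 212.83990084] [[ 8.75295397e-01 -4.83588316e-01 -5.56170462e-04]
 [-4.62084018e-01 -8.36710637e-01  2.93928002e-01]
 [-1.42605501e-01 -2.57016830e-01 -9.55827401e-01]] [-0.52571152 -0.03073736  0.33069713]
```

View pics/w7.png

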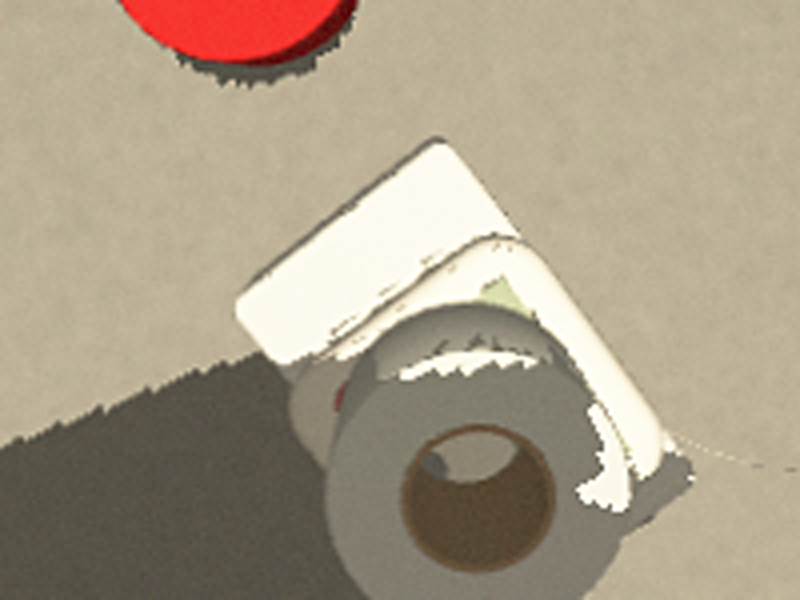

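```bash
python3 -c "
from h import *
c=pickle.load(open('pics/w7.pkl','rb'))
p=at(c,(299.3,214.3),.105,True);print(p)
for nm,q,z in [('cTL',(438,140),.038),('cBL',(240,303),.038),('tTop',(515,240),.054),('tRight',(660,440),.054)]: print(nm,at(c,(q[0]/4+180,q[1]/4+90),z,True))
plan(p[0],p[1],.062,-29)"
```

```text
[ 0.47064267 -0.2638722   0.105     ]
cTL [ 0.4949486  -0.20858848  0.038     ]
cBL [ 0.43882882 -0.21892706  0.038     ]
tTop [ 0.49894587 -0.2339055   0.054     ]
tRight [ 0.5067665  -0.28772342  0.054     ]
row [0.157, 0.465, 3.993, -0.006, -0.006, 0.022] | head -28.9 tcp [ 0.4562 -0.2614  0.1818] t 10.72 w 0.085 q [ 0.57  0.7  -0.2   1.73  0.19  0.73 -0.23]
```

Call:
step_arm --pt "0.16 0.46 0 0 0 0" --pt "0.16 0.46 0 0 0 0" --pt "0.16 0.46 2.0 0 0 0" --pt "0.16 0.46 3.9 0 0 0" --pt "0.16 0.46 3.9 0 0 0"

```text
clock: 11.35
tool_pos: [0.4684, -0.264, 0.0627]
eef_rot: [-2.701, -1.594, 0.005]
wrist_force: [-0.3, -0.1, 1.8]
grip_width: 0.0857
```

```bash
python3 -c "
from h import *
plan(.4706,-.2639,.064,-29)"
```

```text
row [0.038, 0.061, -0.044, -0.057, 0.001, 0.012] | head -28.9 tcp [ 0.4684 -0.264   0.0627] t 11.35 w 0.0857 q [ 0.53  0.91 -0.14  1.77  0.25  0.48 -0.28]
```

Call:
step_arm --pt "0.04 0.06 -0.04 0 0 0" --pt "0.04 0.06 -0.04 0 0 0"

```text
clock: 11.6
tool_pos: [0.4734, -0.2657, 0.0685]
eef_rot: [2.704, 1.593, 0.003]
wrist_force: [-0.3, -0.4, -0.0]
grip_width: 0.0855
```

Call:
step_arm --pt "0 0 0 0 0 0" --pt "0 0 0 0 0 0" --pt "0 0 0 0 0 0" --pt "0 0 0 0 0 0" --pt "0 0 0 0 0 0" --gripper 255

```text
clock: 12.22
tool_pos: [0.4725, -0.2656, 0.0671]
eef_rot: [2.706, 1.594, 0.001]
wrist_force: [-2.7, 1.5, 16.6]
grip_width: 0.0534
```

Call:
step_arm --pt "0 0 -0.2 0 0 0" --pt "0 0 -0.6 0 0 0" --pt "0 0 -2.0 0 0 0" --pt "0 0 -3.0 0 0 0" --pt "0 0 -3.0 0 0 0"

```text
clock: 12.85
tool_pos: [0.473, -0.2658, 0.1585]
eef_rot: [2.704, 1.593, 0.003]
wrist_force: [0.0, -0.2, -2.4]
grip_width: 0.0531
```

```bash
python3 -c "
from h import *
plan(.6084,.1698,.15,15.5)
pic('w8')"
```

```text
row [14.888, -3.095, 0.277, 0.033, 0.011, -7.418] | head -29.0 tcp [ 0.473  -0.2658  0.1585] t 12.85 w 0.0531 q [ 0.56  0.76 -0.19  1.7   0.21  0.7  -0.25]
```

View pics/w8.png

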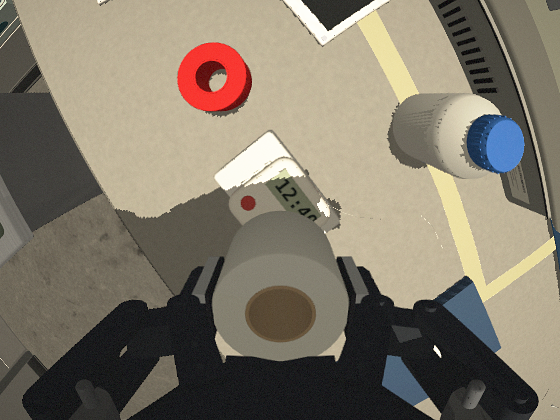

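The roll is held and the timer is unmoved under it, with its display at about (290,200). I'm carrying the roll to its tile.

Call:
step_arm --pt "14.89 -3.1 0 0 0 -7.42" --pt "14.89 -3.1 0 0 0 -7.42" --pt "14.89 -3.1 0 0 0 -7.42" --pt "14.89 -3.1 0 0 0 -7.42" --pt "14.89 -3.1 0 0 0 -7.42"

```text
clock: 13.52
tool_pos: [0.5649, 0.0348, 0.1555]
eef_rot: [-1.896, -2.503, 0.001]
wrist_force: [0.5, -1.1, -0.4]
grip_width: 0.0532
```

```bash
python3 -c "
from h import *
plan(.6084,.1698,.12,15.5)"
```

```text
row [3.937, 2.616, 1.181, -0.011, -0.004, 0.035] | head 15.7 tcp [0.5649 0.0348 0.1555] t 13.53 w 0.0532 q [ 0.06  0.81 -0.35  1.61  0.35  0.79 -0.17]
```

Call:
step_arm --pt "3.94 2.62 1.1 0 0 0" --pt "3.94 2.62 1.1 0 0 0" --pt "3.94 2.62 1.1 0 0 0" --pt "3.94 2.62 1.1 0 0 0" --pt "3.94 2.62 1.1 0 0 0"

```text
clock: 14.15
tool_pos: [0.6088, 0.1668, 0.1229]
eef_rot: [1.902, 2.5, -0.002]
wrist_force: [-0.7, -0.5, -1.2]
grip_width: 0.0535
```

Call:
step_arm --pt "0 0 0 0 0 0" --pt "0 0 0 0 0 0" --pt "0 0 0 0 0 0"

```text
clock: 14.52
tool_pos: [0.609, 0.1677, 0.1233]
eef_rot: [1.902, 2.501, 0.0]
wrist_force: [0.1, -0.4, -0.7]
grip_width: 0.0535
```

```bash
python3 -c "
from h import *
plan(.6084,.1698,.03,15.5)
c=pic('w9')
print(proj(c,(.6084,.1698,.006),True))"
```

```text
row [0.073, -0.001, 3.11, 0.001, -0.001, 0.0] | head 15.5 tcp [0.609  0.1677 0.1233] t 14.53 w 0.0535 q [-0.18  0.94 -0.32  1.38  0.33  0.88 -0.32]
[278.88780917 201.60596001]
```

View pics/w9.png

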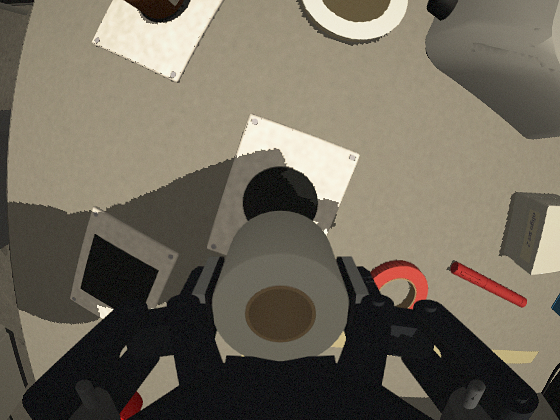

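The disc is at x≈280.5 against a predicted 278.9, about 1 mm off. Lowering.

Call:
step_arm --pt "0.07 0.02 1.5 0 0 0" --pt "0.07 0.02 2.7 0 0 0" --pt "0.07 0.02 3.2 0 0 0" --pt "0.07 0.02 3.2 0 0 0" --pt "0.07 0.02 3.2 0 0 0"

```text
clock: 15.2
tool_pos: [0.6097, 0.1704, 0.0286]
eef_rot: [1.901, 2.5, 0.002]
wrist_force: [0.1, 0.6, -1.1]
grip_width: 0.053
```

Call:
step_arm --pt "0 0 0 0 0 0" --pt "0 0 0 0 0 0"

```text
clock: 15.45
tool_pos: [0.6093, 0.1702, 0.0278]
eef_rot: [1.901, 2.501, 0.001]
wrist_force: [-0.4, 0.2, -1.8]
grip_width: 0.0533
```

```bash
python3 -c "
from h import *
plan(.6087,.17,.0201,15.5)"
```

```text
row [-0.002, -0.02, 0.257, 0.008, -0.001, 0.003] | head 15.5 tcp [0.6093 0.1702 0.0278] t 15.45 w 0.0533 q [-0.2   1.07 -0.28  1.42  0.38  0.7  -0.36]
```

Call:
step_arm --pt "0 -0.01 0.15 0 0 0" --pt "0 -0.01 0.26 0 0 0" --pt "0 -0.01 0.28 0 0 0" --pt "0 -0.01 0.3 0 0 0" --pt "0 -0.01 0.3 0 0 0"

```text
clock: 16.08
tool_pos: [0.6087, 0.1701, 0.0191]
eef_rot: [1.901, 2.501, -0.0]
wrist_force: [-7.5, -3.5, 22.1]
grip_width: 0.053
```

Contact at the expected height with 22 N. I'm easing off, releasing, then leaving.

Call:
step_arm --pt "0 0 -0.02 0 0 0" --pt "0 0 -0.02 0 0 0"

```text
clock: 16.32
tool_pos: [0.6086, 0.1701, 0.0192]
eef_rot: [-1.901, -2.501, 0.0]
wrist_force: [-4.3, -2.6, 12.2]
grip_width: 0.0531
```

Call:
step_arm --pt "0 0 0 0 0 0" --pt "0 0 0 0 0 0" --pt "0 0 0 0 0 0" --pt "0 0 0 0 0 0" --gripper 30

```text
clock: 16.82
tool_pos: [0.6087, 0.1701, 0.0187]
eef_rot: [-1.901, -2.501, -0.0]
wrist_force: [-0.5, -0.1, 0.8]
grip_width: 0.0758
```

Call:
step_arm --pt "0 0 -1.0 0 0 0" --pt "0 0 -3.0 0 0 0" --pt "0 0 -5.0 0 0 0" --pt "0 0 -5.5 0 0 0" --pt "0 0 -5.5 0 0 0" --gripper 0

```text
clock: 17.45
tool_pos: [0.6089, 0.1701, 0.1841]
eef_rot: [1.901, 2.501, 0.001]
wrist_force: [-0.6, 0.2, -1.1]
grip_width: 0.0854
```

```bash
python3 -c "
from h import *
plan(.455,-.265,.15,7)
c=pic('w10')
print(proj(c,(.6086,.17,.057),True))"
```

```text
row [-12.602, -8.825, 1.127, 0.01, -0.001, 1.42] | head 15.5 tcp [0.6089 0.1701 0.1841] t 17.45 w 0.0854 q [-0.17  0.86 -0.34  1.31  0.3   1.01 -0.29]
[278.47976011 200.98785492]
```

View pics/w10.png

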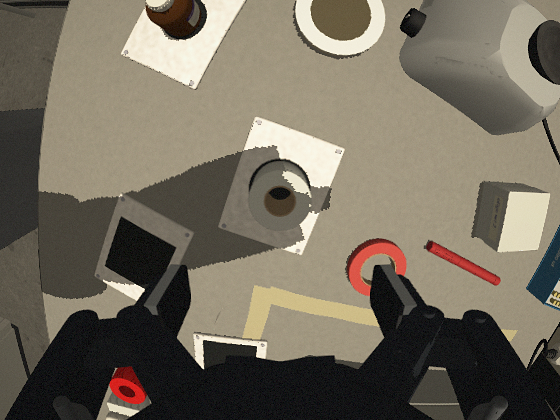

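The roll stands on its disc at (280,200). Next is the timer.

Call:
step_arm --pt "-12.6 -8.83 0.2 0 0 1.42" --pt "-12.6 -8.83 0.2 0 0 1.42" --pt "-12.6 -8.83 0.2 0 0 1.42" --pt "-12.6 -8.83 0.2 0 0 1.42" --pt "-12.6 -8.83 0.2 0 0 1.42"

```text
clock: 18.12
tool_pos: [0.5029, -0.1261, 0.1782]
eef_rot: [-2.08, -2.352, 0.001]
wrist_force: [0.9, -0.7, -0.8]
grip_width: 0.0854
```

```bash
python3 -c "
from h import *
plan(.47,-.275,.17,7)"
```

```text
row [-4.793, -1.694, 0.271, -0.02, -0.01, 0.003] | head 7.0 tcp [ 0.5029 -0.1261  0.1782] t 18.12 w 0.0854 q [ 0.38  0.71 -0.35  1.75  0.34  0.74 -0.03]
```

Call:
step_arm --pt "-4.79 -1.69 0.2 0 0 0" --pt "-4.79 -1.69 0.2 0 0 0" --pt "-4.79 -1.69 0.2 0 0 0" --pt "-4.79 -1.69 0.2 0 0 0" --pt "-4.79 -1.69 0.2 0 0 0"

```text
clock: 18.75
tool_pos: [0.4716, -0.2722, 0.1727]
eef_rot: [-2.079, -2.353, -0.001]
wrist_force: [0.2, 0.0, 0.0]
grip_width: 0.0852
```

Call:
step_arm --pt "0 0 0 0 0 0" --pt "0 0 0 0 0 0" --pt "0 0 0 0 0 0"

```text
clock: 19.12
tool_pos: [0.4717, -0.273, 0.1737]
eef_rot: [-2.081, -2.353, -0.0]
wrist_force: [-0.2, -0.4, -0.4]
grip_width: 0.0854
```

```bash
python3 -c "
from h import *
plan(.4724,-.2705,.1,7)
c=pic('w11',crop=(180,90,200,150),k=4)
T=pic('t11','top',(335,200,80,60),10)"
```

```text
row [0.079, 0.033, 2.456, -0.0, -0.001, 0.005] | head 7.0 tcp [ 0.4717 -0.273   0.1737] t 19.12 w 0.0854 q [ 0.67  0.76 -0.38  1.67  0.37  0.79  0.24]
```

View pics/w11.png

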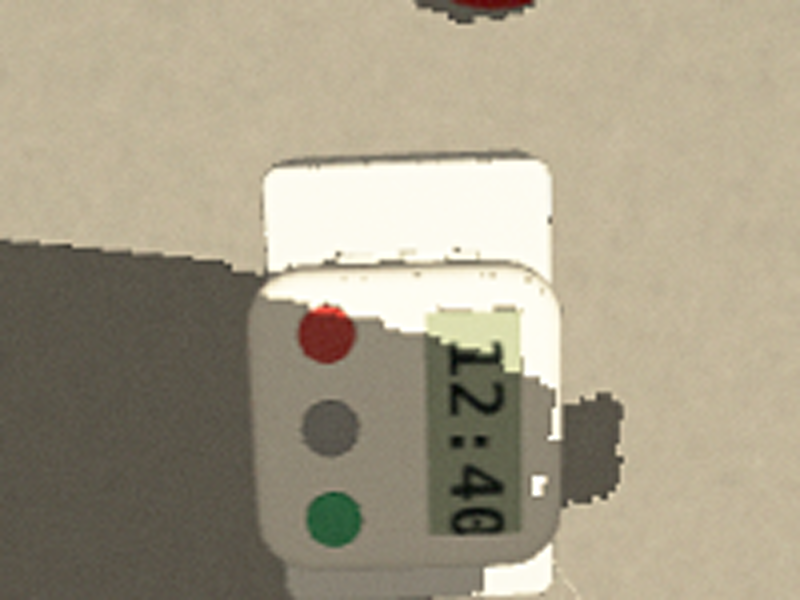

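```bash
python3 -c "
from h import *
c=pickle.load(open('pics/w11.pkl','rb'))
f=lambda p,z: at(c,((p[0]+.5)/4-.5+180,(p[1]+.5)/4-.5+90),z,True)
P={n:f(p,z) for n,p,z in [('L1',(249,320),.054),('L2',(256,500),.054),('R1',(560,320),.054),('R2',(560,500),.054),('T1',(300,271),.054),('T2',(500,264),.054),('B1',(300,566),.054),('B2',(520,563),.054),('cT1',(290,166),.038),('cT2',(530,157),.038),('cL1',(266,190),.038),('cL2',(270,260),.038),('cR1',(551,190),.038),('cR2',(551,255),.038),('red',(327,334),.055),('green',(334,519),.055),('dt',(521,312),.055),('db',(521,533),.055)]}
for n,v in P.items(): print(n,v.round(4))
an=lambda a,b: np.degrees(np.arctan2(*(P[b]-P[a])[1::-1]))
for a,b in [('L2','L1'),('R2','R1'),('T1','T2'),('B1','B2'),('green','red'),('db','dt'),('cT1','cT2'),('cL2','cL1'),('cR2','cR1')]: print(a,b,round(an(a,b),1))
"
```

```text
L1 [ 0.4379 -0.2479  0.054 ]
L2 [ 0.4429 -0.2864  0.054 ]
R1 [ 0.5014 -0.2401  0.054 ]
R2 [ 0.5073 -0.2785  0.054 ]
T1 [ 0.4473 -0.2365  0.054 ]
T2 [ 0.4875 -0.2302  0.054 ]
B1 [ 0.4537 -0.3003  0.054 ]
B2 [ 0.501  -0.2938  0.054 ]
cT1 [ 0.4417 -0.2165  0.038 ]
cT2 [ 0.4922 -0.2083  0.038 ]
cL1 [ 0.4371 -0.2222  0.038 ]
cL2 [ 0.4396 -0.2372  0.038 ]
cR1 [ 0.4977 -0.2147  0.038 ]
cR2 [ 0.4997 -0.2287  0.038 ]
red [ 0.4542 -0.2487  0.055 ]
green [ 0.46   -0.2883  0.055 ]
dt [ 0.493  -0.2393  0.055 ]
db [ 0.5    -0.2866  0.055 ]
L2 L1 97.5
R2 R1 98.8
T1 T2 9.0
B1 B2 7.8
green red 98.3
db dt 98.4
cT1 cT2 9.2
cL2 cL1 99.3
cR2 cR1 98.1
```

View pics/t11.png

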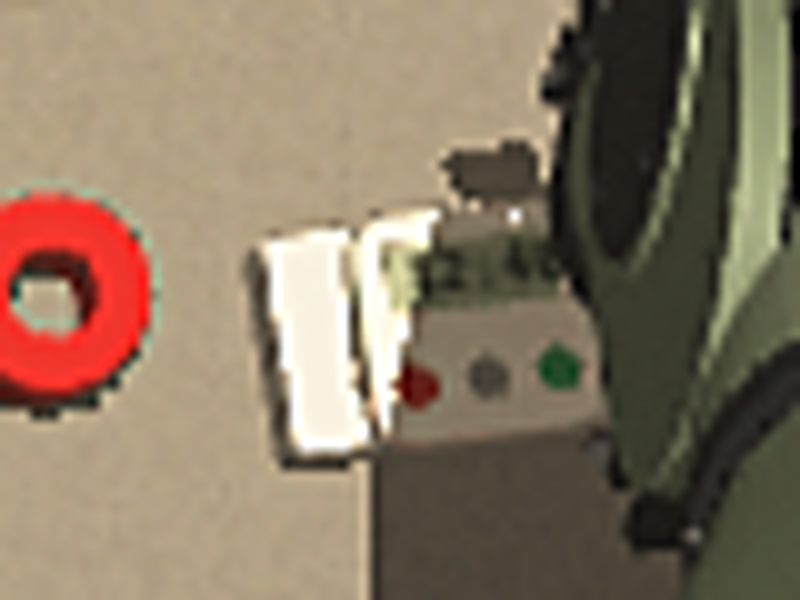

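Wrist fit of the timer: centre about (.4728,-.2665), yaw about 8.3°. The carton is at a similar yaw, about 9°. The top view's right timer edge was confused with the white carton, so I'm using the wrist measurement.

```bash
python3 -c "
from h import *
plan(.4728,-.2665,.06,8.3)"
```

```text
row [0.214, 0.064, 3.79, 0.001, -0.001, -0.214] | head 7.0 tcp [ 0.4717 -0.2731  0.1737] t 19.23 w 0.0854 q [ 0.67  0.76 -0.38  1.67  0.37  0.79  0.24]
```

Call:
step_arm --pt "0.21 0.06 1.5 0 0 -0.21" --pt "0.21 0.06 3.0 0 0 -0.21" --pt "0.21 0.06 3.79 0 0 -0.21" --pt "0.21 0.06 3.79 0 0 -0.21" --pt "0.21 0.06 3.79 0 0 -0.21"

```text
clock: 19.85
tool_pos: [0.4731, -0.2669, 0.061]
eef_rot: [2.055, 2.375, 0.001]
wrist_force: [1.0, -0.3, 0.7]
grip_width: 0.0853
```

```bash
python3 -c "
from h import *
plan(.4728,-.2665,.036,8.3)
pic('w12')"
```

```text
row [0.016, -0.007, 0.833, 0.009, 0.005, -0.006] | head 8.3 tcp [ 0.4731 -0.2669  0.061 ] t 19.85 w 0.0853 q [ 0.61  0.93 -0.29  1.76  0.47  0.52  0.16]
```

View pics/w12.png

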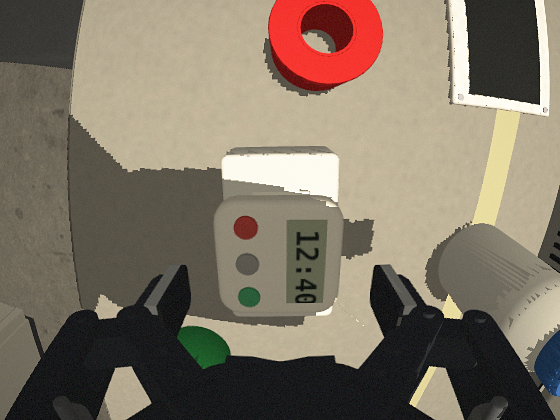

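The timer is centred between the jaws at x≈280.

Call:
step_arm --pt "0 0 0.4 0 0 0" --pt "0 0 0.7 0 0 0" --pt "0 0 0.83 0 0 0" --pt "0 0 0.83 0 0 0" --pt "0 0 0.83 0 0 0"

```text
clock: 20.52
tool_pos: [0.4727, -0.2668, 0.0352]
eef_rot: [2.055, 2.376, 0.0]
wrist_force: [0.3, -0.2, 0.4]
grip_width: 0.0854
```

Call:
step_arm --pt "0 0 0 0 0 0" --pt "0 0 0 0 0 0" --pt "0 0 0 0 0 0" --pt "0 0 0 0 0 0" --pt "0 0 0 0 0 0" --gripper 255

```text
clock: 21.15
tool_pos: [0.4728, -0.2669, 0.0357]
eef_rot: [2.055, 2.375, 0.0]
wrist_force: [-2.5, -0.4, 10.3]
grip_width: 0.0622
```

```bash
python3 -c "
from h import *
plan(.4728,-.2665,.036,8.3)
pic('w13')"
```

```text
row [0.015, 0.003, -0.012, 0.004, 0.005, -0.006] | head 8.3 tcp [ 0.4728 -0.2669  0.0357] t 21.15 w 0.0622 q [ 0.59  0.97 -0.26  1.77  0.49  0.47  0.14]
```

View pics/w13.png

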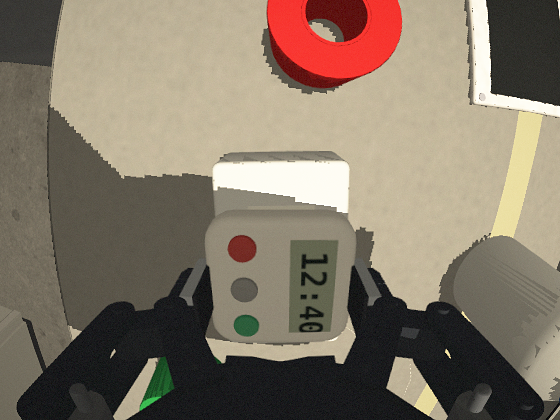

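Width reads 62.2 mm, a bit low for 66 mm. I'll lift slightly and check that only the timer comes up.

Call:
step_arm --pt "0 0 -0.1 0 0 0" --pt "0 0 -0.3 0 0 0" --pt "0 0 -0.6 0 0 0" --pt "0 0 -0.6 0 0 0"

```text
clock: 21.7
tool_pos: [0.4729, -0.267, 0.0539]
eef_rot: [2.055, 2.375, 0.001]
wrist_force: [0.1, -0.1, -1.0]
grip_width: 0.0621
```

```bash
python3 -c "
from h import *
plan(.4728,-.2665,.036,8.3)
pic('w14')
pic('s14','side',(220,210,150,112),5)"
```

```text
row [0.017, -0.003, 0.596, 0.009, 0.005, -0.007] | head 8.3 tcp [ 0.4729 -0.267   0.0539] t 21.7 w 0.0621 q [ 0.6   0.94 -0.28  1.76  0.48  0.51  0.15]
```

View pics/w14.png

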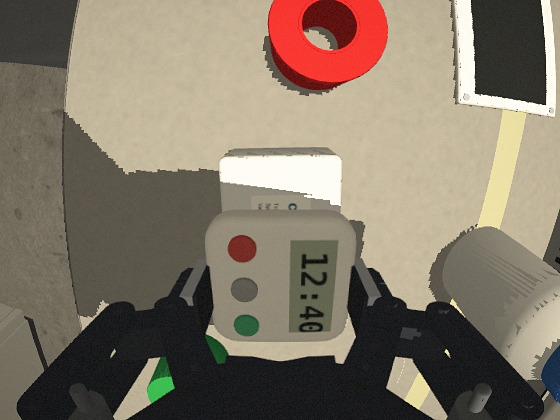

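View pics/s14.png

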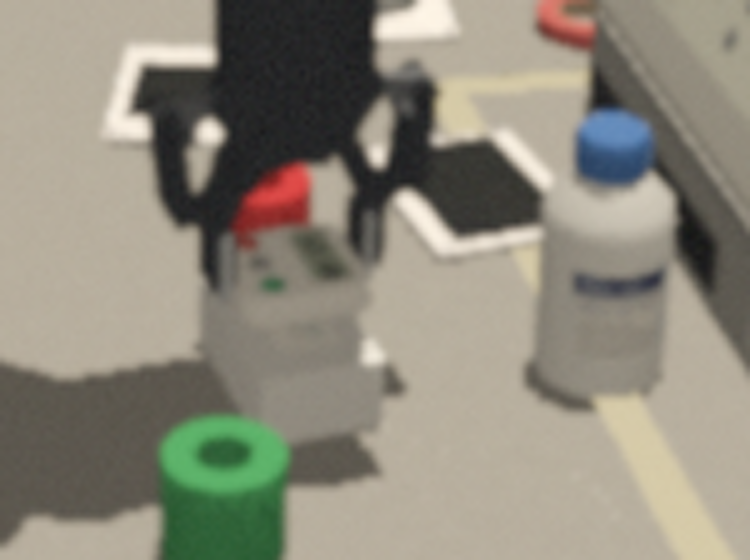

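Only the timer lifts. I'll measure its offset in the tool frame.

```bash
python3 -c "
from h import *
c=pickle.load(open('pics/w14.pkl','rb'));o=st()
im=c['img'][195:355,190:370,::-1]; cv2.imwrite('pics/w14z.png',cv2.resize(im,None,fx=4,fy=3.7,interpolation=cv2.INTER_CUBIC))
R=Rn.from_rotvec(o['eef_rot'])
for n,p in dict(red=(242,248),green=(246,325),dTR=(337.5,240),dBR=(331.5,333),dTL=(294,240),dBL=(289.5,332)).items():
  w=at(c,p,o['tool_pos'][2]+.0187,True); print(n,(R.inv().apply(w-o['tool_pos'])*1000).round(1))
"
```

```text
red [ 20.  -15.  -18.7]
green [-20.6 -15.3 -18.7]
dTR [ 23.6  25.2 -18.7]
dBR [-26.1  26.1 -18.7]
dTL [ 23.7   6.8 -18.7]
dBL [-24.8   5.5 -18.7]
```

View pics/w14z.png

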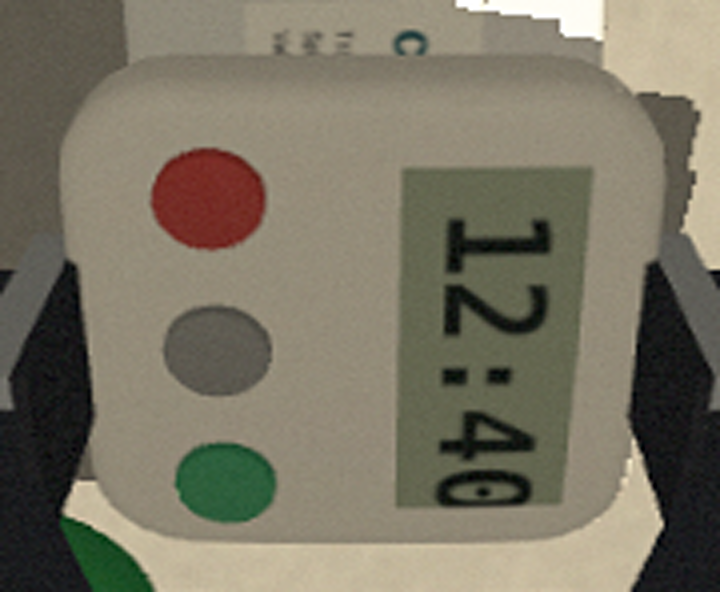

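Call:
step_arm --pt "0 0 -1.2 0 0 0" --pt "0 0 -2.4 0 0 0" --pt "0 0 -2.5 0 0 0" --pt "0 0 -2.5 0 0 0"

```text
clock: 22.3
tool_pos: [0.4724, -0.2668, 0.1275]
eef_rot: [-2.055, -2.375, 0.0]
wrist_force: [-0.2, -0.5, -1.0]
grip_width: 0.0618
```

```bash
python3 -c "
from h import *
plan(.4705,.0485,.13,-13.6)"
```

```text
row [10.411, 1.447, -0.08, -0.005, -0.001, 3.643] | head 8.3 tcp [ 0.4724 -0.2668  0.1275] t 22.3 w 0.0618 q [ 0.64  0.82 -0.36  1.72  0.42  0.68  0.2 ]
```

Call:
step_arm --pt "10.41 1.45 -0.08 0 0 3.64" --pt "10.41 1.45 -0.08 0 0 3.64" --pt "10.41 1.45 -0.08 0 0 3.64" --pt "10.41 1.45 -0.08 0 0 3.64" --pt "10.41 1.45 -0.08 0 0 3.64"

```text
clock: 22.92
tool_pos: [0.4702, 0.0476, 0.1295]
eef_rot: [-2.468, -1.943, 0.002]
wrist_force: [0.4, -0.2, -1.1]
grip_width: 0.0622
```

Call:
step_arm --pt "0 0 0 0 0 0" --pt "0 0 0 0 0 0"

```text
clock: 23.18
tool_pos: [0.4705, 0.0451, 0.1297]
eef_rot: [-2.468, -1.943, 0.002]
wrist_force: [0.3, 0.6, -0.7]
grip_width: 0.0618
```

```bash
python3 -c "
from h import *
plan(.4705,.0485,.1,-13.6)"
```

```text
row [0.111, -0.024, 0.991, -0.011, 0.01, 0.005] | head -13.6 tcp [0.4705 0.0451 0.1297] t 23.18 w 0.0618 q [-0.09  0.73 -0.13  1.97  0.2   0.46 -0.61]
```

Call:
step_arm --pt "0.11 0 1.0 0 0 0" --pt "0.11 0 1.6 0 0 0" --pt "0.11 0 1.6 0 0 0" --pt "0.11 0 1.6 0 0 0"

```text
clock: 23.68
tool_pos: [0.4717, 0.0481, 0.0829]
eef_rot: [2.47, 1.942, 0.0]
wrist_force: [-0.5, 0.4, -0.5]
grip_width: 0.0618
```

```bash
python3 -c "
from h import *
plan(.4705,.0485,.02,-13.6)
c=pic('w15',crop=(130,110,300,225),k=2.66)
a=np.radians(-13.6);u=np.array([np.cos(a),np.sin(a)]);v=np.array([-u[1],u[0]])
for s,t in [(-1,1),(1,1)]:
  for hx,hy in[(.048,.062),(.037,.037)]:
    q=np.array([.4705,.0485])+s*hx*u+t*hy*v; p=proj(c,(*q,.006),True); print(p.round(1),((p-[130,110])*2.66).round())"
```

```text
row [0.004, -0.044, 2.097, 0.002, 0.001, -0.008] | head -13.6 tcp [0.4717 0.0481 0.0829] t 23.68 w 0.0618 q [-0.11  0.82 -0.1   2.    0.22  0.33 -0.63]
[206.9 134.1] [205.  64.]
[223.8 169.6] [250. 159.]
[347.6 133.7] [579.  63.]
[330.8 169.4] [534. 158.]
```

View pics/w15.png

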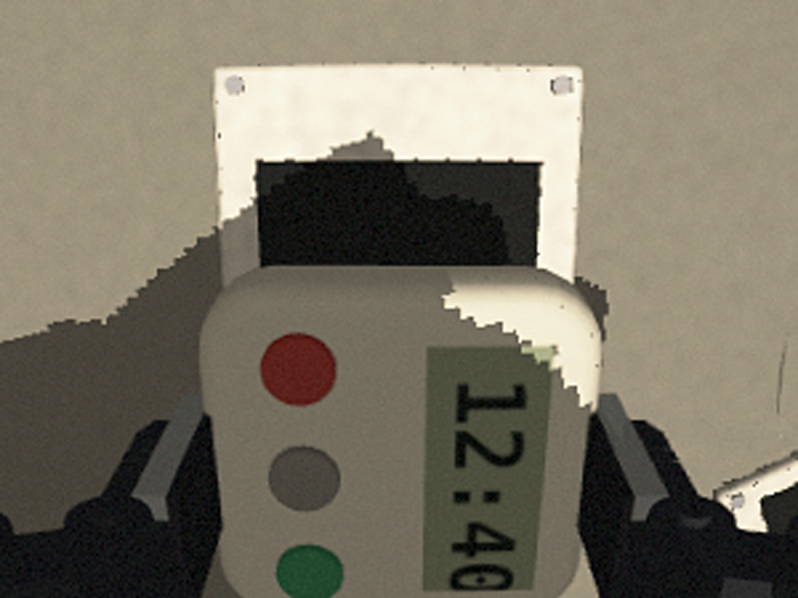

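The dark square's far corners, (257,161) and (542,161), are symmetric about x=400, and so is the held timer. It's aligned, so I'm going straight down.

Call:
step_arm --pt "0 0 1.2 0 0 0" --pt "0 0 2.1 0 0 0" --pt "0 0 2.3 0 0 0" --pt "0 0 2.3 0 0 0" --pt "0 0 2.3 0 0 0"

```text
clock: 24.35
tool_pos: [0.4721, 0.0489, 0.0145]
eef_rot: [2.468, 1.943, 0.002]
wrist_force: [0.5, -0.1, -0.5]
grip_width: 0.0616
```

```bash
python3 -c "
from h import *
plan(.4715,.0482,.0047,-13.6)"
```

```text
row [-0.027, -0.013, 0.327, 0.012, -0.006, 0.003] | head -13.6 tcp [0.4721 0.0489 0.0145] t 24.35 w 0.0616 q [-0.14  0.96 -0.05  2.02  0.25  0.16 -0.65]
```

Call:
step_arm --pt "-0.02 -0.02 0.15 0 0 0" --pt "-0.02 -0.02 0.28 0 0 0" --pt "-0.02 -0.02 0.33 0 0 0" --pt "-0.02 -0.02 0.35 0 0 0" --pt "-0.02 -0.02 0.35 0 0 0"

```text
clock: 24.98
tool_pos: [0.4708, 0.0485, 0.0036]
eef_rot: [2.468, 1.943, 0.0]
wrist_force: [-4.5, 0.6, 21.2]
grip_width: 0.0618
```

Call:
step_arm --pt "0 0 -0.02 0 0 0" --pt "0 0 -0.02 0 0 0"

```text
clock: 25.22
tool_pos: [0.4708, 0.0485, 0.0037]
eef_rot: [-2.468, -1.943, -0.0]
wrist_force: [-1.1, 0.8, 7.3]
grip_width: 0.0617
```

Call:
step_arm --pt "0 0 0 0 0 0" --pt "0 0 0 0 0 0" --pt "0 0 0 0 0 0" --pt "0 0 0 0 0 0" --gripper 0

```text
clock: 25.72
tool_pos: [0.4709, 0.0485, 0.0035]
eef_rot: [-2.468, -1.943, -0.0]
wrist_force: [-0.5, -0.4, 0.5]
grip_width: 0.0852
```

Call:
step_arm --pt "0 0 -1.0 0 0 0" --pt "0 0 -3.0 0 0 0" --pt "0 0 -4.5 0 0 0" --pt "0 0 -4.5 0 0 0" --pt "0 0 -4.5 0 0 0"

```text
clock: 26.35
tool_pos: [0.4707, 0.0484, 0.1383]
eef_rot: [-2.468, -1.943, 0.0]
wrist_force: [0.9, -0.0, 0.1]
grip_width: 0.0851
```

```bash
python3 -c "
from h import *
plan(.4705,-.265,.14,8)
c=pic('w16',crop=(180,90,200,150),k=4)"
```

```text
row [-10.156, 2.446, -0.058, -0.003, -0.0, -3.597] | head -13.6 tcp [0.4707 0.0484 0.1383] t 26.35 w 0.0851 q [-0.09  0.72 -0.15  1.96  0.21  0.48 -0.62]
```

View pics/w16.png

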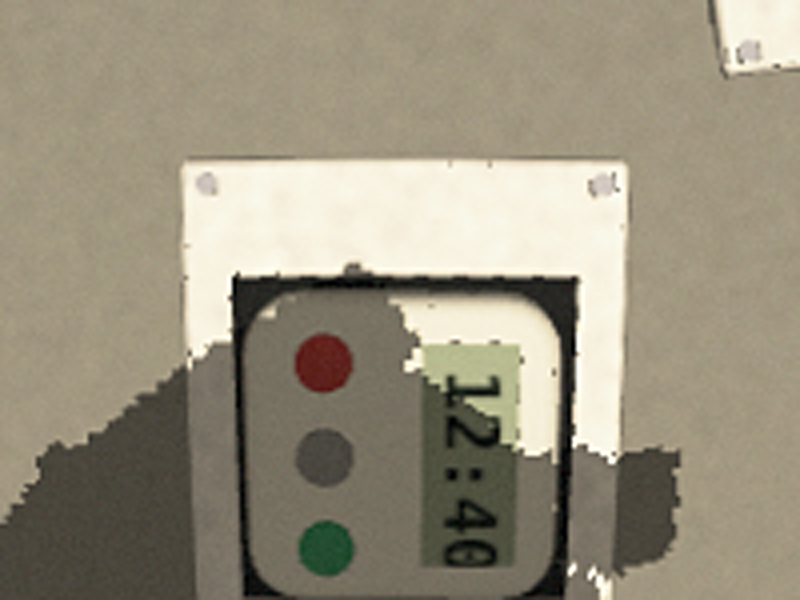

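The timer sits within the dark square, margins 10 and 16 in zoomed px, so about 0.5 mm off and square. Last is the carton.

Call:
step_arm --pt "-10.16 2.45 -0.8 0 0 -3.6" --pt "-10.16 2.45 -0.8 0 0 -3.6" --pt "-10.16 2.45 -0.8 0 0 -3.6" --pt "-10.16 2.45 -0.8 0 0 -3.6" --pt "-10.16 2.45 -0.8 0 0 -3.6"

```text
clock: 27.02
tool_pos: [0.4702, -0.2567, 0.1608]
eef_rot: [-2.059, -2.37, -0.0]
wrist_force: [0.8, -0.5, 0.1]
grip_width: 0.0853
```

Call:
step_arm --pt "0 0 0 0 0 0" --pt "0 0 0 0 0 0" --pt "0 0 0 0 0 0"

```text
clock: 27.4
tool_pos: [0.471, -0.2535, 0.1613]
eef_rot: [-2.057, -2.373, -0.0]
wrist_force: [-0.1, -0.4, -0.1]
grip_width: 0.0855
```

```bash
python3 -c "
from h import *
plan(.4715,-.2607,.1,8)
c=pic('w17',crop=(180,90,200,150),k=4)"
```

```text
row [-0.243, -0.016, 2.045, -0.005, -0.009, 0.023] | head 8.1 tcp [ 0.471  -0.2535  0.1613] t 27.4 w 0.0855 q [ 0.64  0.76 -0.39  1.71  0.4   0.74  0.19]
```

View pics/w17.png

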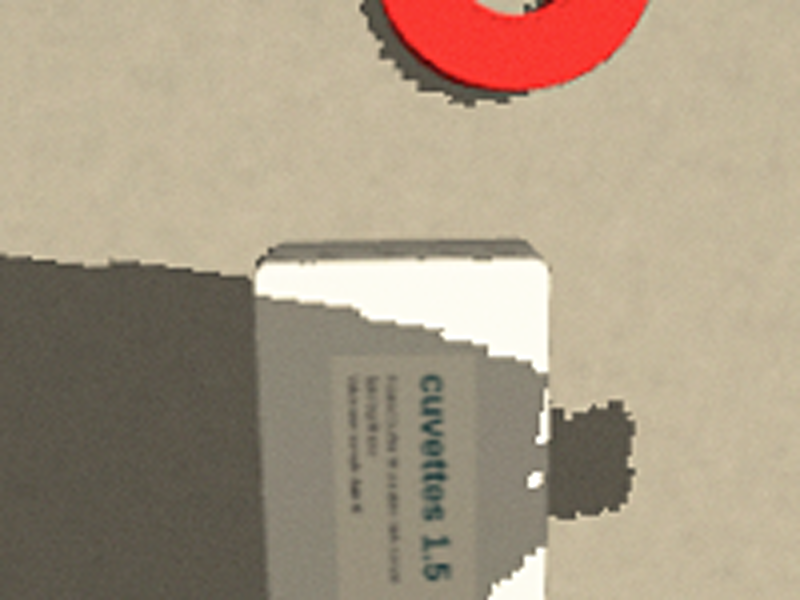

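```bash
python3 -c "
from h import *
c=pickle.load(open('pics/w17.pkl','rb'))
im=c['img'][140:290,180:380,::-1]; cv2.imwrite('pics/w17z.png',cv2.resize(im,None,fx=4,fy=4,interpolation=cv2.INTER_CUBIC))"
```

```text
(no output)
```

View pics/w17z.png

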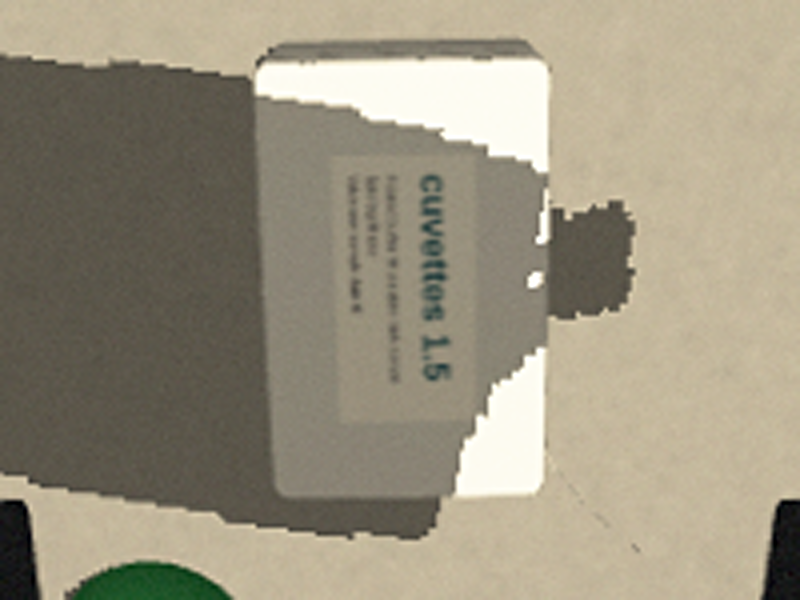

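```bash
python3 -c "
from h import *
c=pickle.load(open('pics/w17.pkl','rb'))
f=lambda p: at(c,((p[0]+.5)/4-.5+180,(p[1]+.5)/4-.5+140),.038,True)
P={n:f(p) for n,p in dict(T1=(275,65),T2=(535,59),B1=(290,497),B2=(530,495),L1=(255,100),L2=(274,470),R1=(549,100),R2=(545,470)).items()}
an=lambda a,b: np.degrees(np.arctan2(*(P[b]-P[a])[1::-1]))
print([round(x,1) for x in (an('T1','T2'),an('B1','B2'),an('L2','L1')-90,an('R2','R1')-90)])
a=np.radians(8.3);u=np.array([np.cos(a),np.sin(a)]);v=np.array([-u[1],u[0]])
g=lambda k,w:P[k][:2]@w
L=(g('L1',u)+g('L2',u))/2;R=(g('R1',u)+g('R2',u))/2;T=(g('T1',v)+g('T2',v))/2;B=(g('B1',v)+g('B2',v))/2
print(R-L,T-B,(L+R)/2*u+(T+B)/2*v)"
```

```text
[np.float64(9.5), np.float64(8.6), np.float64(9.1), np.float64(9.4)]
0.0613186531019172 0.09882663903969802 [ 0.47391648 -0.26191328]
```

Carton: 61 x 99 mm measured (62 x 100 expected), yaw about 9.1°, centre about (.4733,-.2619).

```bash
python3 -c "
from h import *
plan(.4734,-.2619,.03,9.1)"
```

```text
row [-0.288, 0.04, 4.383, -0.003, -0.006, -0.161] | head 8.1 tcp [ 0.471  -0.2536  0.1615] t 27.45 w 0.0857 q [ 0.64  0.76 -0.39  1.71  0.4   0.74  0.19]
```

Call:
step_arm --pt "-0.29 0.04 1.0 0 0 -0.16" --pt "-0.29 0.04 2.5 0 0 -0.16" --pt "-0.29 0.04 4.0 0 0 -0.16" --pt "-0.29 0.04 4.38 0 0 -0.16" --pt "-0.29 0.04 4.38 0 0 -0.16"

```text
clock: 28.08
tool_pos: [0.4735, -0.2628, 0.0309]
eef_rot: [-2.04, -2.389, -0.0]
wrist_force: [-0.0, -0.0, 0.0]
grip_width: 0.0854
```

```bash
python3 -c "
from h import *
plan(.4734,-.2619,.008,9.1)
pic('w18')"
```

```text
row [0.031, 0.002, 0.762, -0.001, -0.001, -0.012] | head 9.0 tcp [ 0.4735 -0.2628  0.0309] t 28.07 w 0.0854 q [ 0.59  0.98 -0.27  1.77  0.52  0.46  0.12]
```

View pics/w18.png

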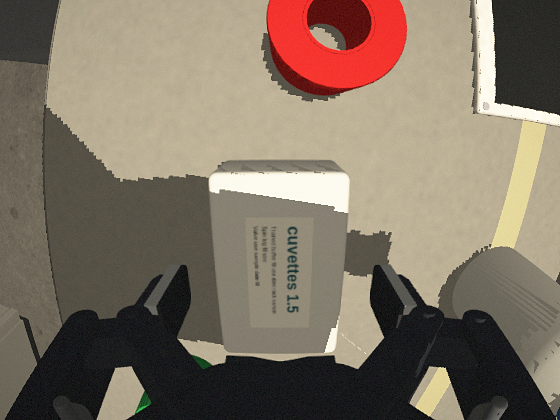

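Call:
step_arm --pt "0.02 0 0.4 0 0 0" --pt "0.02 0 0.7 0 0 0" --pt "0.02 0 0.76 0 0 0" --pt "0.02 0 0.76 0 0 0" --pt "0.02 0 0.76 0 0 0"

```text
clock: 28.75
tool_pos: [0.4732, -0.2627, 0.0078]
eef_rot: [2.04, 2.388, 0.0]
wrist_force: [0.8, -0.7, -0.4]
grip_width: 0.0853
```

Call:
step_arm --pt "0 0 0 0 0 0" --pt "0 0 0 0 0 0" --pt "0 0 0 0 0 0" --pt "0 0 0 0 0 0" --pt "0 0 0 0 0 0" --gripper 255

```text
clock: 29.38
tool_pos: [0.4732, -0.2627, 0.008]
eef_rot: [2.04, 2.388, 0.0]
wrist_force: [-2.2, 0.9, 7.9]
grip_width: 0.0611
```

Call:
step_arm --pt "0 0 -0.2 0 0 0" --pt "0 0 -0.6 0 0 0" --pt "0 0 -1.5 0 0 0" --pt "0 0 -3.0 0 0 0" --pt "0 0 -3.0 0 0 0"

```text
clock: 30.0
tool_pos: [0.4742, -0.2633, 0.1009]
eef_rot: [2.038, 2.385, 0.002]
wrist_force: [-0.0, 0.2, -0.5]
grip_width: 0.061
```

```bash
python3 -c "
from h import *
plan(.6093,-.0932,.1,9.7)
pic('w19')
pic('s19','side',(220,210,150,112),5)"
```

```text
row [4.899, 5.333, 0.038, 0.037, 0.024, -0.123] | head 9.0 tcp [ 0.4742 -0.2633  0.1009] t 30.0 w 0.061 q [ 0.63  0.86 -0.35  1.75  0.47  0.61  0.17]
```

View pics/w19.png

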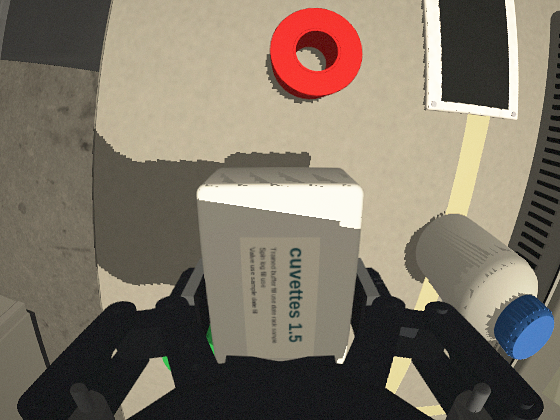

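View pics/s19.png

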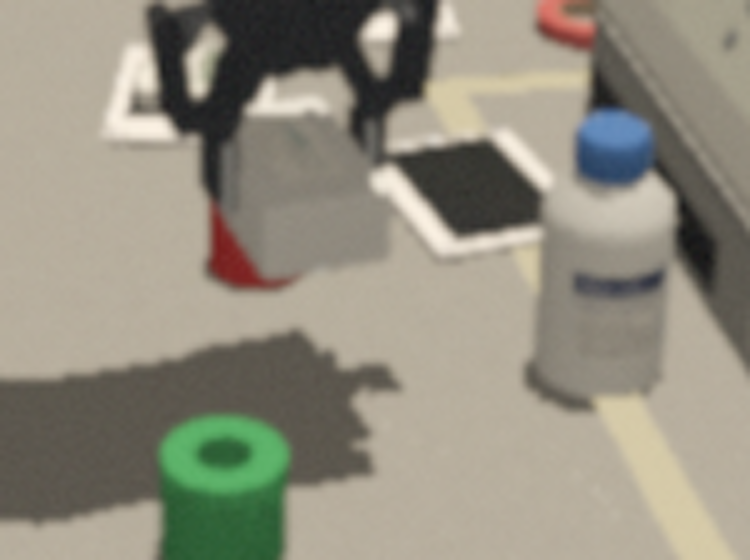

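The carton is held. I'm moving along +y first, to stay clear of the tall bottle, then outward.

Call:
step_arm --pt "5.6 0.9 0 0 0 -0.12" --pt "5.6 0.9 0 0 0 -0.12" --pt "5.6 0.9 0 0 0 -0.12" --pt "5.6 0.9 0 0 0 -0.12"

```text
clock: 30.6
tool_pos: [0.4734, -0.0891, 0.0972]
eef_rot: [-2.018, -2.406, -0.001]
wrist_force: [-0.4, -1.5, -0.7]
grip_width: 0.0611
```

Call:
step_arm --pt "-0.7 4.4 0 0 0 0" --pt "-0.7 4.4 0 0 0 0" --pt "-0.7 4.4 0 0 0 0" --pt "-0.7 4.4 0 0 0 0" --pt "-0.7 4.4 0 0 0 0"

```text
clock: 31.22
tool_pos: [0.6062, -0.0915, 0.0973]
eef_rot: [-2.025, -2.4, 0.002]
wrist_force: [-0.5, 0.1, -0.6]
grip_width: 0.0611
```

```bash
python3 -c "
from h import *
plan(.6093,-.0932,.08,9.7)"
```

```text
row [-0.072, 0.094, 0.575, -0.013, 0.0, -0.003] | head 9.7 tcp [ 0.6062 -0.0915  0.0973] t 31.23 w 0.0611 q [ 0.25  0.95 -0.33  1.47  0.38  0.79 -0.05]
```

Call:
step_arm --pt "-0.07 0.09 0.6 0 0 0" --pt "-0.07 0.09 0.6 0 0 0" --pt "-0.07 0.09 0.6 0 0 0"

```text
clock: 31.6
tool_pos: [0.61, -0.0925, 0.0795]
eef_rot: [-2.025, -2.401, 0.0]
wrist_force: [-0.7, -0.7, -0.5]
grip_width: 0.061
```

```bash
python3 -c "
from h import *
plan(.6093,-.0932,.014,9.7)
c=pic('w20',crop=(130,110,300,225),k=2.66)
a=np.radians(9.7);u=np.array([np.cos(a),np.sin(a)]);v=np.array([-u[1],u[0]])
for s,t in [(-1,1),(1,1)]:
  for hx,hy in[(.048,.062),(.035,.054)]:
    q=np.array([.6093,-.0932])+s*hx*u+t*hy*v; p=proj(c,(*q,.006),True); print(((p-[130,110]+.5)*2.66-.5).round())"
```

```text
row [-0.018, -0.027, 2.182, -0.003, -0.002, 0.001] | head 9.7 tcp [ 0.61   -0.0925  0.0795] t 31.6 w 0.061 q [ 0.25  0.98 -0.33  1.47  0.39  0.76 -0.06]
[204.  67.]
[255.  97.]
[584.  67.]
[532.  97.]
```

View pics/w20.png

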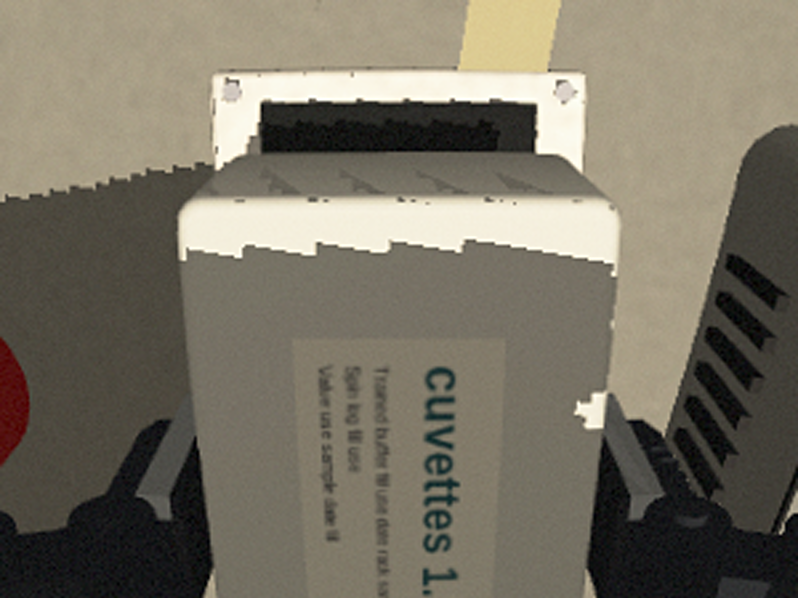

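```bash
python3 -c "
from h import *
c=pickle.load(open('pics/w20.pkl','rb'));o=st();R=Rn.from_rotvec(o['eef_rot'])
f=lambda p,z: (R.inv().apply(at(c,((p[0]+.5)/2.66-.5+130,(p[1]+.5)/2.66-.5+110),z,True)-o['tool_pos'])*1000).round(1)[:2]
print('carton far top',f((250,200),o['tool_pos'][2]+.030),f((550,200),o['tool_pos'][2]+.030),'sides',f((181,240),o['tool_pos'][2]+.03),f((619,240),o['tool_pos'][2]+.03), f((205,520),o['tool_pos'][2]+.03),f((593,520),o['tool_pos'][2]+.03),'bottom far',f((400,152),o['tool_pos'][2]-.008))
print('dark far',f((261,103),.006),f((537,103),.006),'tile',f((213,72),.006),f((585,72),.006))
s=pic('t20','top',(280,155,80,60),10)
"
```

```text
carton far top [ 50.2 -19.6] [50.2 20.9] sides [ 44.7 -29.7] [44.6 31. ] [ -1.2 -30.2] [-1.2 31.2] bottom far [50.2  0.7]
dark far [ 51.9 -34.4] [51.9 35.3] tile [ 60.2 -46.6] [60.1 47.5]
```

View pics/t20.png

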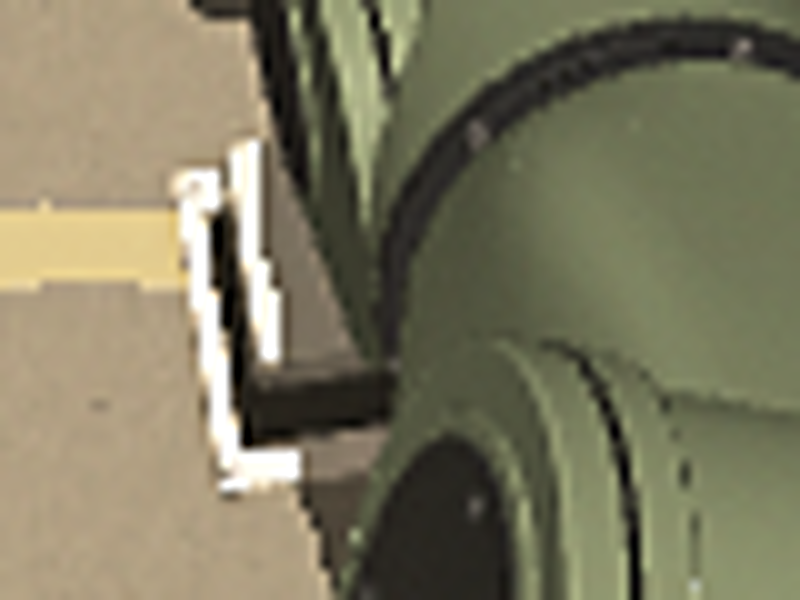

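Carton versus outline in the same image: the sideways offset is about 0. Along tool x the outline centre is about 2 mm back by the wrist view and about 0.9 mm by the top view. I'm correcting −1.7 mm and lowering.

Call:
step_arm --pt "-0.06 -0.01 0.8 0 0 0" --pt "-0.06 -0.01 1.6 0 0 0" --pt "-0.06 -0.01 1.95 0 0 0" --pt "-0.06 -0.01 1.95 0 0 0" --pt "-0.06 -0.01 1.95 0 0 0"

```text
clock: 32.33
tool_pos: [0.6106, -0.0944, 0.022]
eef_rot: [2.025, 2.401, 0.001]
wrist_force: [-0.3, -0.5, -1.1]
grip_width: 0.061
```

```bash
python3 -c "
from h import *
plan(.6099,-.0943,.015,9.7)"
```

```text
row [0.007, -0.024, 0.232, 0.011, 0.001, 0.0] | head 9.7 tcp [ 0.6106 -0.0944  0.022 ] t 32.33 w 0.061 q [ 0.24  1.06 -0.29  1.48  0.43  0.66 -0.08]
```

Call:
step_arm --pt "0 -0.02 0.12 0 0 0" --pt "0 -0.02 0.22 0 0 0" --pt "0 -0.02 0.25 0 0 0" --pt "0 -0.02 0.28 0 0 0" --pt "0 -0.02 0.28 0 0 0"

```text
clock: 32.95
tool_pos: [0.6096, -0.0945, 0.0139]
eef_rot: [2.025, 2.401, -0.0]
wrist_force: [-9.3, 0.3, 25.0]
grip_width: 0.0612
```

Call:
step_arm --pt "0 0 -0.02 0 0 0" --pt "0 0 -0.02 0 0 0"

```text
clock: 33.2
tool_pos: [0.6096, -0.0945, 0.014]
eef_rot: [2.026, 2.401, -0.0]
wrist_force: [-5.7, -0.5, 13.9]
grip_width: 0.0611
```

Call:
step_arm --pt "0 0 0 0 0 0" --pt "0 0 0 0 0 0" --pt "0 0 0 0 0 0" --pt "0 0 0 0 0 0" --gripper 0

```text
clock: 33.7
tool_pos: [0.6096, -0.0945, 0.0132]
eef_rot: [-2.025, -2.401, -0.0]
wrist_force: [-0.7, 0.2, 0.1]
grip_width: 0.0856
```

Call:
step_arm --pt "0 0 -1.0 0 0 0" --pt "0 0 -3.0 0 0 0" --pt "0 0 -5.0 0 0 0" --pt "0 0 -6.0 0 0 0" --pt "0 0 -6.0 0 0 0"

```text
clock: 34.33
tool_pos: [0.6104, -0.0946, 0.1954]
eef_rot: [2.024, 2.399, 0.003]
wrist_force: [-0.6, -0.7, -0.6]
grip_width: 0.0858
```

```bash
python3 -c "
from h import *
plan(.4,-.3,.25,-30)
c=pic('w21',crop=(150,110,260,195),k=3)"
```

```text
row [-5.571, -8.058, -1.843, 0.033, -0.003, 6.615] | head 9.7 tcp [ 0.6104 -0.0946  0.1954] t 34.33 w 0.0858 q [ 0.28  0.83 -0.38  1.36  0.33  1.01  0.  ]
```

View pics/w21.png

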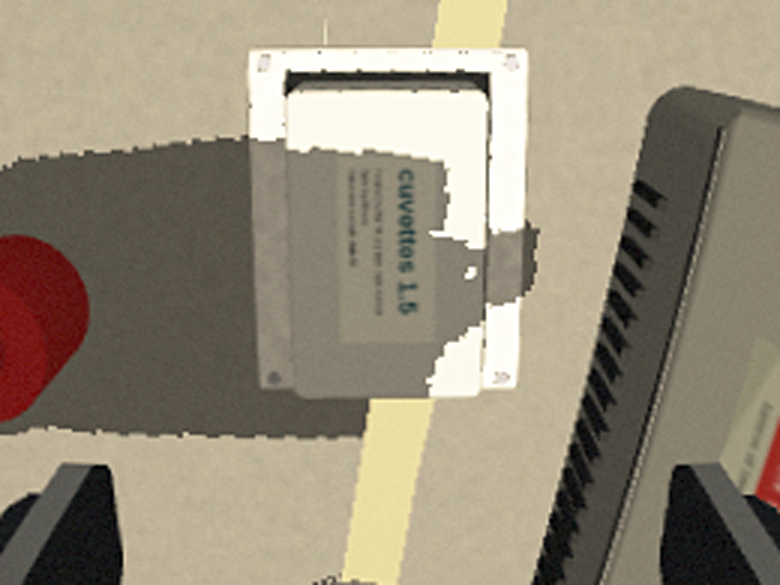

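The carton is within the outline: about 3.4 mm dark margin on the far side, where 4 mm is ideal, and the sides are symmetric. I'm moving the arm away and checking from above.

Call:
step_arm --pt "-5.5 -8.0 -1.8 0 0 6.6" --pt "-5.5 -8.0 -1.8 0 0 6.6" --pt "-5.5 -8.0 -1.8 0 0 6.6" --pt "-5.5 -8.0 -1.8 0 0 6.6" --pt "-5.5 -8.0 -1.8 0 0 6.6"

```text
clock: 35.0
tool_pos: [0.3986, -0.299, 0.2467]
eef_rot: [-2.721, -1.568, 0.002]
wrist_force: [-0.3, -0.7, 0.7]
grip_width: 0.0852
```

Call:
step_arm --pt "-2 0 0 0 0 0" --pt "-4 0 0 0 0 0" --pt "-4 0 0 0 0 0" --pt "-4 0 0 0 0 0"

```text
clock: 35.5
tool_pos: [0.3411, -0.4011, 0.2463]
eef_rot: [-2.718, -1.573, -0.0]
wrist_force: [0.0, 0.5, -0.6]
grip_width: 0.0855
```

Run:
```python
from h import *
plan(.4,-.3,.25,-30)
c=pic('t22','top',(140,155,260,105),3)
im=c['img'][:,:,::-1]
g=cv2.resize(im[160:210,290:350],None,fx=10,fy=10,interpolation=cv2.INTER_CUBIC);cv2.imwrite('pics/t22c.png',g)
t=cv2.resize(im[205:260,145:300],None,fx=5,fy=5,interpolation=cv2.INTER_CUBIC);cv2.imwrite('pics/t22t.png',t)
pic('s22','side')
for n,P in dict(bcap=(.4677,.317,.081),roll=(.6084,.1698,.057)).items(): print(n,proj(c,P))
a=np.radians(9.7);u=np.array([np.cos(a),np.sin(a)]);v=np.array([-u[1],u[0]])
for s,q in [(-1,-1),(-1,1),(1,1),(1,-1)]: print('carton',((proj(c,(*(np.array([.6093,-.0932])+s*.031*u+q*.05*v),.044))-[290,160]+.5)*10).round())
a=np.radians(-13.6);u=np.array([np.cos(a),np.sin(a)]);v=np.array([-u[1],u[0]])
for s,q in [(-1,-1),(-1,1),(1,1),(1,-1)]: print('timer',((proj(c,(*(np.array([.4705,.0485])+s*.033*u+q*.033*v),.022))-[145,205]+.5)*5).round())
```

```text
row [3.9, 0.025, -0.118, -0.014, -0.01, 0.019] | head -29.9 tcp [ 0.3411 -0.4011  0.2463] t 35.5 w 0.0855 q [ 0.95  0.62 -0.26  1.63  0.19  0.91  0.1 ]
bcap [170.72366307 227.25742475]
roll [227.67205467 179.58370832]
carton [507. 309.]
carton [157. 360.]
carton [124. 147.]
carton [472.  97.]
timer [668. 202.]
timer [556. 172.]
timer [586.  61.]
timer [698.  90.]
```

View pics/t22.png

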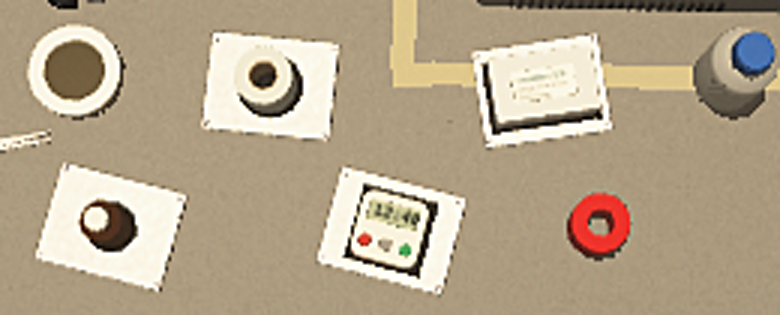

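View pics/t22c.png

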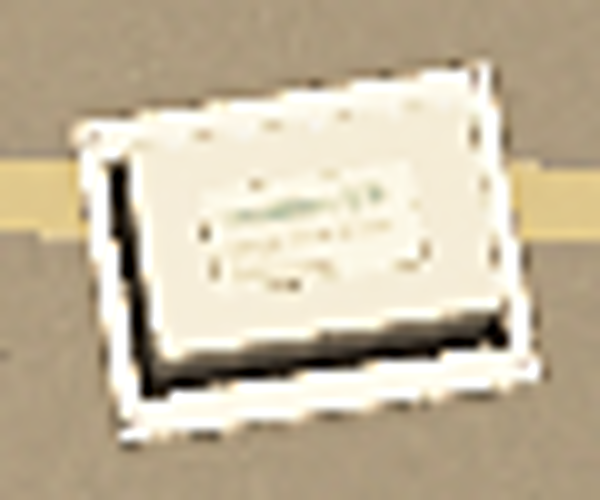

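View pics/t22t.png

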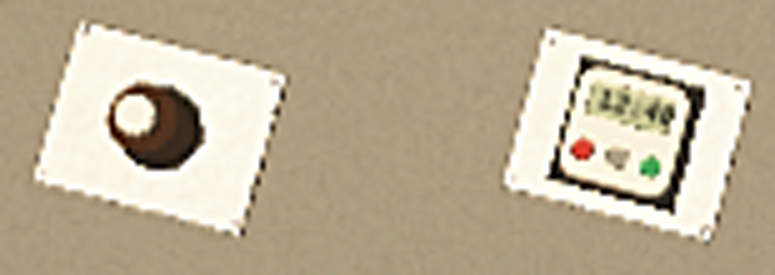

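View pics/s22.png

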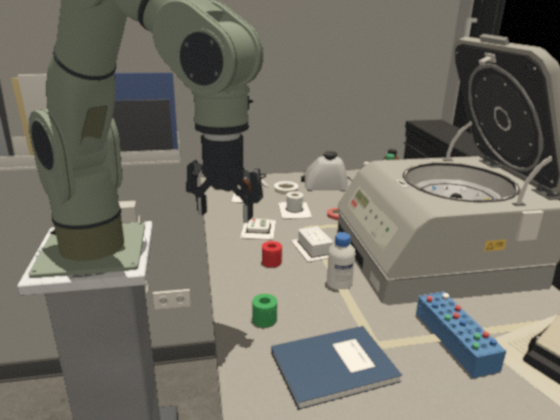

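Run:
```python
from h import *
a=pickle.load(open('c0.pkl','rb'))['top']['img'].astype(int); b=pickle.load(open('pics/t22.pkl','rb'))['img'].astype(int)
for n,(x,y,w,h) in dict(dish=(145,158,40,42),tall=(368,155,36,42),red=(325,215,32,32),green=(410,238,30,28)).items():
    print(n,np.abs(a-b)[y:y+h,x:x+w].mean().round(2))
from station import order
print(order.job_done(), st()['clock'])
```

```text
dish 1.53
tall 1.48
red 1.31
green 1.97
the job is handed in; nothing more can be done
the job is handed in; nothing more can be done
```

I took the pile apart from the top down (bottle, film roll, timer, carton) and stood each one on its own tile. Each was lowered until it touched, then released. The job was handed in at about 35 s with the gripper open and clear. No verdict was reported.

What the last pictures showed for each piece:

| Piece | Position on its outline |
|---|---|
| Film roll | Core within 0.2 px of where it should be in the top view (under 1 mm) |
| Timer | Square, inside the dark outline, about 0.5 mm off centre |
| Carton | Square, inside its outline, about 1 mm from centre |
| Bottle | Standing, cap about 1–1.7 mm from the disc centre |

- **Carton disagreement:** the wrist and top cameras differed by 1–2 mm along the carton's length. I followed the wrist view, which showed the carton and the outline together.
- **Bottle disagreement:** the two cameras also differed slightly on the bottle (about 1 mm by the wrist, 1.7 mm by the top). I left it as it was.
- **Things left alone:** the picture areas round the dish, the tall bottle and the red and green rolls hardly changed from the first picture, so I take it none of them was moved.

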